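Sort the cupboard hardware after painting

TASK

Sort the loose hardware lying on the cedar shelf: put both wooden knobs in the ceramic bowl, lay both steel drawer handles flat and side by side on the floor of the aluminium tray, and lay the black tin key flat in the base of the blue case, not in its lid. Set each piece down rather than dropping or throwing it, and leave the two closed tins where they stand.

Things in the scene. Friction and masses are not known exactly. Their poses are not given: they have to be found in the camera images.
- knob_a: a turned pale-wood cupboard knob, standing on its foot on the shelf: 30 mm tall, round head 34 mm across (widest from 18 to 26 mm up), foot 26 mm across, neck 18 mm. Origin: centre of the foot's underside, z up. About 35 g; the two knobs are alike
- knob_b: a turned pale-wood cupboard knob, standing on its foot on the shelf: 30 mm tall, round head 34 mm across (widest from 18 to 26 mm up), foot 26 mm across, neck 18 mm. Origin: centre of the foot's underside, z up. About 35 g; the two knobs are alike
- handle_a: a steel drawer handle, a flat U lying on the shelf, 10 mm thick: bar 106 mm long and 12 mm wide along its x, with a 10 mm wide leg at each end reaching to 26 mm from the bar's centre line on its +y side. Origin: middle of the bar, on the underside (the place to grip, across y); z up. About 70 g; the two handles are alike
- handle_b: a steel drawer handle, a flat U lying on the shelf, 10 mm thick: bar 106 mm long and 12 mm wide along its x, with a 10 mm wide leg at each end reaching to 26 mm from the bar's centre line on its +y side. Origin: middle of the bar, on the underside (the place to grip, across y); z up. About 70 g; the two handles are alike
- tin_key: a black plastic key for prising open tins, lying flat, 8 mm thick and 98 mm long: a straight shank 14 mm wide along its x, a finger loop 36 mm across at the -x end (out to x = -50 mm) and a hooked tip 22 mm wide at the +x end (x = 33 to 45 mm). Origin: on the shank's centre line, underside, 32 mm from the loop's centre (the place to grip, across y); z up. About 25 g
- bowl: a round beige ceramic bowl, fixed: 150 mm across the rim, 42 mm tall, wall 5 mm; its flat inner floor is 5 mm above its underside and 106 mm across, its sides lean outwards. Origin: centre of the underside, z up
- tray: a shallow open aluminium tray without lid, fixed: outer 140 mm along its x, 150 mm along its y, 18 mm tall, wall and floor 5 mm thick. Origin: centre of the underside, z up
- case: a blue plastic case with its hinged lid laid open, fixed. The base, which is the case proper, is an open box of outer 110 mm along its x, 150 mm along its y, 28 mm tall, wall and floor 4 mm thick. The thin lid (6 mm rim) slopes down to the shelf from the base's far (+x) edge, reaching to x = 165 mm; it does not move. Origin: centre of the base's underside, z up
- tin_left: bystander: a closed half-litre steel tin with a paper label, loose, 86 mm across and 97 mm tall, upright. Origin: centre of the underside
- tin_right: bystander: a second tin just like the first, on the other (-y) side

How it is judged:
By the outcome, as a careful person would: the job done as asked, in the order asked, and still so for the second after the job is handed in, with the robot touching nothing.
It also fails if it takes over 134 s, if anything falls off the work surface, if the arm or the gripper's body presses on something with over 40 N, if the wrist force passes 120 N, or if a joint passes its speed limit or range.

ROBOT

A 7-joint arm with a two-finger parallel gripper is mounted at the origin on the work surface. World frame = base frame: x ahead of the robot, y to its left, z up, the work surface at z = 0. Lengths are in m, angles in rad, forces in N, time in s.
With the tool pointing down it reaches from about 0.425 to 1.025 m from the base axis. Payload 9.4 kg.
Tool frame: the origin (TCP) lies on the centre line of the jaws, within the pads' length; the fingertips stand 11 mm ahead of it and the grasp point (between the pads) lies 8 mm behind it; z points along the fingers, y is the line along which they close (so a half turn about z gives the same grasp; the last joint's range is limited). The gripper opens to 85 mm and grips with 20 to 120 N. Pads are 22 mm wide; open, the fingers measure 114 mm over their backs; the gripper's body (76 mm by 85 mm) begins 54 mm behind the grasp point. The pads swing forward as they close: fully open they stand 13 mm farther back than shut.
Start: joints at [-1.249, 0.599, -0.003, 1.599, 0.002, 0.943, -0.08], TCP at [0.282, 0.668, 0.242] pointing down, gripper open.
Joint ranges: [-2.57, 2.57], [-0.35, 1.97], [-1.29, 1.29], [0.11, 2.56], [-1.05, 4.19], [0.11, 1.86], [-2.63, 2.63]. Speed limits (rad/s): [2.22, 2.22, 3.01, 3.01, 3.14, 3.14, 3.14].

INTERFACE

Orientations are given as a unit quaternion [x, y, z, w].
In Python, from cell import get_state, eyes, job_done gives the robot as it stands. The module is installed in compiled form; this text tells all that it offers.
- The arm moves only by the tool arm_command, never from a script. Its argument "moves" is a list of rows, each an object with "offset": the shift along the world's x, y, z as a fraction of full scale, a list of three; "roll": the turn about the world's z as a fraction of full scale; "claw": the opening, from 0 (shut) to 1 (fully open). A call has exactly 10 rows; each row is the pose to reach, as a shift and turn from the pose commanded when the call began; what a row does not reach only later rows make up. Full scale, the value 1, is 0.25 m for a shift and 30 degrees for a turn. A row lasts 1/12 s, in which the tool goes at most 41.7 mm and 7.16 degrees, less where a joint would pass 70% of its speed; a pose out of reach is approached as far as the arm can. A call with a number of a shift or a turn outside -1 to 1 is refused whole. A call with a gripper value outside its range is refused whole. The fingers move at their own pace and stop on an object; "grip_force" is the grip in N (left out, the last holds). Time passes only in rows, so rows that repeat a pose let the fingers close, or fill a call up. It gives the time, the measured TCP pose, the force, the opening and the grip force at its end, in the units of the state.
- get_state(): the state, without advancing time (a new reading comes with each control period).
- eyes.camera(name): name is "scene" or "top"; returns (picture, depth): 420x560x3 uint8, red, green, blue; 420x560 float32, m along the optical axis (not along the pixel's ray), 0 where there is no reading.
- eyes.camera_model(name): a dict with "camera_matrix" (3x3 intrinsics, pixels), "eye" and "attitude" of the camera in the world. Camera axes: x right, y down, z forward; pixel columns grow to the right and rows downward; lengths in m; the calibration is good to about 2 mm. A picture is of the moment at which its call begins. camera_model takes no time and is no camera call.
- job_done(): hands the job in; it is judged then, once.
The state is a dict: "t": time; "q": joint angles; "joint_vel": joint speeds; "joint_torque": joint torques, N m; "ee_pos": TCP position; "ee_rot": TCP orientation; "wrist_force": force on the tool from outside, world axes, zero at the start; "torque": the same for the moment, N m; "gripper_width": finger opening in m; "finger_force": force on a finger pad.
Only numpy, scipy, OpenCV 4.12 (cv2) and the standard library are available. Lean on these libraries where they do the work, as an engineer would, in place of code of your own. Each camera call takes 0.05 s, during which the arm holds its last target. There are 200 camera calls.

## Working session

There is one attempt and no reset: what is moved stays moved. The work goes in short steps, Python scripts to look and compute and a tool call to move; the robot and the scene stay as the last step left them, time stands still between calls to the robot, and variables do not carry over. Pictures are saved under pics/ and viewed, at most 14 in all, crops included, and the job is handed in when it is done.

Besides the shell and the picture viewer there is one more tool, called after ">>>" as name(argument=value, ...) on one line, values as JSON. arm_command: Moves the arm, as the interface text tells. Shift numbers are shares of 0.25 m and turn numbers shares of 30 degrees, none past 1 either way. Its arguments: {"type":"object","properties":{"moves":{"type":"array"},"grip_force":{"type":"number"}},"required":["moves"]}

```bash
mkdir -p pics; cat > h.py <<'E'
import numpy as np, cv2
from cell import get_state, eyes, job_done
from scipy.spatial.transform import Rotation as R
def model(n):
    m=eyes.camera_model(n); a=np.array(m["attitude"],float)
    Rm=a if a.shape==(3,3) else R.from_quat(a).as_matrix()
    return np.array(m["camera_matrix"]),np.array(m["eye"]),Rm
def shot(n,f=None):
    p,d=eyes.camera(n)
    if f: cv2.imwrite(f"pics/{f}.png",p[:,:,::-1])
    return p,d
def cloud(n,d):
    K,e,Rm=model(n); v,u=np.mgrid[:d.shape[0],:d.shape[1]]
    c=np.stack([(u-K[0,2])/K[0,0]*d,(v-K[1,2])/K[1,1]*d,d],-1)
    w=c@Rm.T+e; w[d==0]=np.nan
    return w
E
python3 - <<'E'
from h import *
print(get_state())
for n in("scene","top"):
    print(n,eyes.camera_model(n)); p,d=shot(n,n+"0"); np.savez(n+"0.npz",p=p,d=d)
E
```

```text
{'t': 0.0, 'q': array([-1.24871917,  0.60013711, -0.00255273,  1.60013815,  0.00180857,
        0.94289702, -0.07977535]), 'joint_vel': array([ 6.96397985e-05, -1.11871110e-04,  2.62503839e-04, -2.38492503e-04,
        2.51265721e-04,  8.40464676e-04,  6.37721370e-04]), 'joint_torque': array([ 2.04801174e-03, -7.76453948e+01,  1.56545252e+00, -2.58037162e+01,
        1.22396226e-02,  8.55067803e-03, -7.76624461e-06]), 'ee_pos': array([0.28134397, 0.66768602, 0.24140519]), 'ee_rot': array([ 1.98022931e-01,  9.80197070e-01, -7.84253848e-04, -8.40136079e-05]), 'wrist_force': array([-0.74179699,  0.20269815,  0.03205302]), 'torque': array([-0.00354992, -0.04544681,  0.05747137]), 'finger_force': 0.0, 'gripper_width': 0.08547959600553183}
scene {'camera_matrix': array([[397.54181973,   0.        , 282.92894307],
       [  0.        , 397.54181973, 216.58269693],
       [  0.        ,   0.        ,   1.        ]]), 'eye': array([ 1.40719633, -0.27236322,  0.63337626]), 'attitude': array([ 0.71412372,  0.52170152, -0.27537294, -0.37686149])}
top {'camera_matrix': array([[394.29013864,   0.        , 284.73242418],
       [  0.        , 394.29013864, 205.33647692],
       [  0.        ,   0.        ,   1.        ]]), 'eye': array([0.53011168, 0.0220715 , 0.89424227]), 'attitude': array([-0.70586037,  0.70761179, -0.03056918,  0.01059283])}
```

View pics/top0.png

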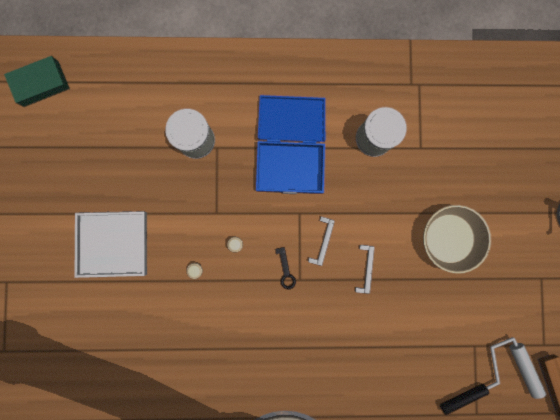

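View pics/scene0.png

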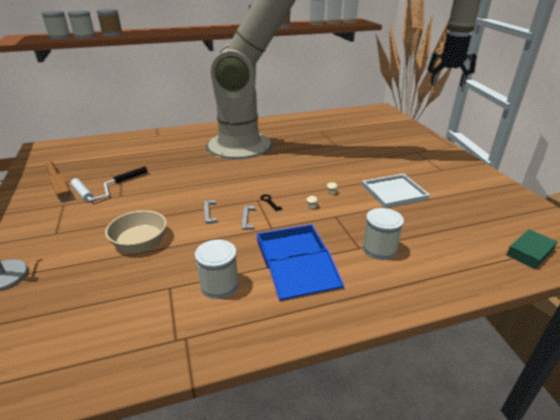

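The top view has +x up and +y left. It shows the tray at pixel (110,244), knobs at (235,244) and (195,271), the key at (285,265), handles at (325,242) and (368,270), the bowl at (457,239), and the case base at (290,168) with its lid above. The scene view confirms that everything lies flat on the shelf and that the arm is out of the way.

```bash
cat > seg.py <<'E'
from h import *
D={n:np.load(n+"0.npz") for n in("scene","top")}
W={n:cloud(n,D[n]['d']) for n in D}
w=W['top']; K,e,Rm=model('top')
for n in W:
    q=W[n].reshape(-1,3); m=(abs(q[:,2])<.02)&(q[:,0]>.4)&(q[:,0]<.6)&(abs(q[:,1])<.25)
    print(n,'shelf z',np.nanmedian(q[m,2]),'std',np.nanstd(q[m,2]))
def topblob(u0,v0,u1,v1,cond):
    s=np.s_[v0:v1,u0:u1]; p=D['top']['p'][s].astype(int); return w[s],p,cond(p,w[s])
wood=lambda p:(p[...,0]-p[...,2])
rois={'knobA':(222,232,248,257),'knobB':(182,259,208,284),'key':(268,240,302,296),'hA':(304,210,340,270),'hB':(350,238,380,298),'tray':(68,205,152,282),'bowl':(415,200,500,280),'case':(250,138,332,198),'tinL':(160,100,220,165),'tinR':(350,100,412,165)}
for k,(a,b,c,d) in rois.items():
    W_=w[b:d,a:c]; p=D['top']['p'][b:d,a:c].astype(int); z=W_[...,2]
    m=z>.004
    if m.sum()<5: print(k,'none'); continue
    P=W_[m]; zt=np.nanpercentile(P[:,2],[5,50,95])
    (cx,cy),sz,an=cv2.minAreaRect((P[:,:2]).astype(np.float32))
    # same in scene view: points with xy inside bounds
    q=W['scene'].reshape(-1,3); lo,hi=P[:,:2].min(0)-.005,P[:,:2].max(0)+.005
    mm=(q[:,0]>lo[0])&(q[:,0]<hi[0])&(q[:,1]>lo[1])&(q[:,1]<hi[1])&(q[:,2]>.004)
    Q=q[mm]
    print(k,m.sum(),'z',zt.round(4),'mean',P[:,:2].mean(0).round(4),'rect',np.round([cx,cy,*sz,an],4),'| scene',mm.sum(),np.nanpercentile(Q[:,2],[50,95]).round(4) if mm.sum() else '',Q[:,:2].mean(0).round(4) if mm.sum() else '')
E
python3 seg.py
python3 - <<'E'
import cv2
im=cv2.imread('pics/top0.png')[205:300,170:390]
cv2.imwrite('pics/crop0.png',cv2.resize(im,None,fx=3.6,fy=3.6,interpolation=cv2.INTER_CUBIC))
E
```

```text
scene shelf z -0.001158699460418633 std 0.0028424074938750215
top shelf z 0.00018316017644981475 std 0.002493440249873045
knobA 191 z [0.0242 0.0292 0.0324] mean [0.4959 0.1074] rect [4.91500e-01 1.11900e-01 3.25000e-02 4.68000e-02 4.69235e+01] | scene 101 [0.0256 0.0294] [0.5032 0.1017]
knobB 198 z [0.0239 0.029  0.0321] mean [0.4396 0.1946] rect [ 0.4431  0.197   0.051   0.0323 22.8107] | scene 89 [0.0244 0.0294] [0.4465 0.1889]
key 333 z [0.0045 0.0078 0.0105] mean [ 0.4406 -0.0028] rect [4.41200e-01 1.50000e-03 6.06000e-02 1.22000e-01 8.64845e+01] | scene 101 [0.0063 0.0083] [ 0.4453 -0.0064]
hA 352 z [0.0063 0.0099 0.0126] mean [ 0.4995 -0.0894] rect [ 5.01100e-01 -8.79000e-02  6.10000e-02  1.22400e-01  8.61585e+01] | scene 148 [0.0083 0.0108] [ 0.506  -0.0927]
hB 362 z [0.0057 0.0096 0.0124] mean [ 0.4369 -0.1864] rect [ 4.40400e-01 -1.84400e-01  6.12000e-02  1.27400e-01  8.74377e+01] | scene 138 [0.0085 0.0109] [ 0.4451 -0.1895]
tray 3541 z [0.0042 0.006  0.0187] mean [0.4968 0.3842] rect [0.4986 0.3848 0.1663 0.1592 1.7011] | scene 783 [0.0096 0.0174] [0.5025 0.3775]
bowl 3258 z [0.0044 0.0102 0.0427] mean [ 0.5053 -0.3898] rect [ 0.5041 -0.3971  0.1895  0.1762 89.0447] | scene 1755 [0.0223 0.0411] [ 0.497  -0.3834]
case 2451 z [0.0042 0.0061 0.0297] mean [ 0.6742 -0.016 ] rect [ 6.73800e-01 -1.68000e-02  1.73200e-01  1.34100e-01  8.42092e+01] | scene 1194 [0.0226 0.0284] [ 0.6676 -0.0192]
tinL 1787 z [0.0222 0.0962 0.0989] mean [0.7267 0.1949] rect [0.7544 0.2133 0.1411 0.1281 3.1088] | scene 1623 [0.0744 0.0963] [0.7518 0.1845]
tinR 1809 z [0.0171 0.0964 0.0992] mean [ 0.7321 -0.2023] rect [ 0.7533 -0.2239  0.1546  0.1231 79.4822] | scene 2029 [0.0799 0.0969] [ 0.7597 -0.2136]
```

View pics/crop0.png

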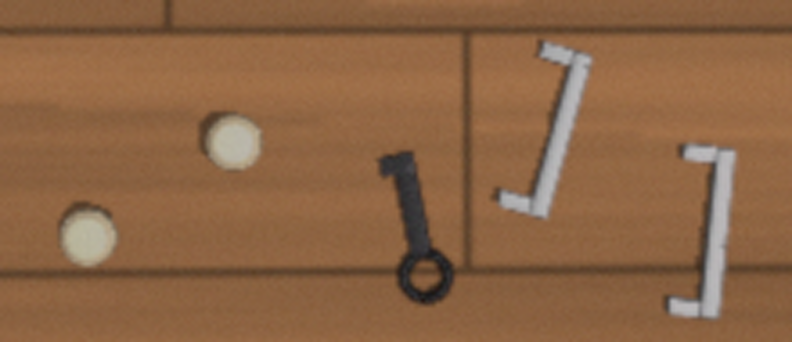

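The crop shows that handle A's legs point up-left and handle B's legs point left. The key's loop is at the bottom, near crop pixel (425,275), with its hooked tip up at (396,163). Next I'll fit silhouettes in both views.

```bash
cat > fit.py <<'E'
from h import *
from scipy.optimize import minimize
def box(x0,x1,y0,y1,z0,z1): return [np.array([[x,y,z] for x in(x0,x1) for y in(y0,y1) for z in(z0,z1)])]
def cyl(cx,r0,r1,z0,z1):
    t=np.linspace(0,2*np.pi,40,endpoint=False); c=np.c_[np.cos(t),np.sin(t)]
    return [np.r_[np.c_[c*r0+[cx,0],t*0+z0],np.c_[c*r1+[cx,0],t*0+z1]]]
mm=1e-3
knob=cyl(0,13*mm,13*mm,0,.006)+cyl(0,17*mm,17*mm,.018,.026)+cyl(0,17*mm,12*mm,.026,.030)+cyl(0,9*mm,9*mm,0,.02)
handle=box(-.053,.053,-.006,.006,0,.01)+box(-.053,-.043,-.006,.026,0,.01)+box(.043,.053,-.006,.026,0,.01)
def key(o): return box(-.014,.045,-.007,.007,0,.008)+cyl(-.032,.018,.018,0,.008)+box(.033,.045,o-.011,o+.011,0,.008)
tray=box(-.07,.07,-.075,.075,0,.018)
bowl=cyl(0,.058,.075,0,.042)
case=box(-.055,.055,-.075,.075,0,.028)+[np.array([[.055,y,z] for y in(-.075,.075) for z in(.02,.028)]+[[.165,y,z] for y in(-.075,.075) for z in(0,.006)])]
S=4
def render(cam,parts,pose,roi):
    K,e,Rm=cam; a,b,c,d=roi; im=np.zeros(((d-b)*S,(c-a)*S),np.uint8)
    C,Sn=np.cos(pose[2]),np.sin(pose[2])
    for P in parts:
        w=np.c_[P[:,0]*C-P[:,1]*Sn+pose[0],P[:,0]*Sn+P[:,1]*C+pose[1],P[:,2]]
        q=(w-e)@Rm@K.T; uv=q[:,:2]/q[:,2:]
        h=cv2.convexHull(uv.astype(np.float32))[:,0]
        cv2.fillConvexPoly(im,np.round(((h-[a,b]+.5)*S-.5)*16).astype(int),255,cv2.LINE_AA,4)
    return cv2.resize(im,(c-a,d-b),interpolation=cv2.INTER_AREA)/255.
def fit(cam,mask,parts,pose,ym=True):
    K,e,Rm=cam; q=(np.array([pose[0],pose[1],.01])-e)@Rm@K.T; u,v=(q[:2]/q[2]).astype(int)
    h=75 if len(parts)!=0 else 40
    ext=max(np.abs(P[:,:2]).max() for P in parts); h=int((ext*1.3+.025)*K[0,0]/q[2])+6
    a,b,c,d=max(u-h,0),max(v-h,0),min(u+h,560),min(v+h,420)
    M=cv2.GaussianBlur(mask[b:d,a:c].astype(np.float32),(3,3),.6)
    f=lambda p:((cv2.GaussianBlur(render(cam,parts,p,(a,b,c,d)).astype(np.float32),(3,3),.6)-M)**2).sum()
    best=None
    for s in (1,.3):
        p0=np.array(pose,float) if best is None else best.x
        dx=np.diag([.008*s,.008*s,.15*s]); r=minimize(f,p0,method='Nelder-Mead',options=dict(initial_simplex=np.r_[[p0],p0+dx],xatol=1e-4,fatol=1e-2))
        best=r
    return best.x,best.fun/M.sum()
def masks(p):
    hsv=cv2.cvtColor(p,cv2.COLOR_RGB2HSV).astype(int); r,g,b=[p[...,i].astype(int) for i in range(3)]
    return dict(pale=(hsv[...,1]<100)&(hsv[...,2]>95),dark=(hsv[...,2]<75)&(hsv[...,1]<140),blue=(b>r+40)&(b>g+25),beige=(hsv[...,1]<125)&(hsv[...,2]>60))
E
cat > run1.py <<'E'
from fit import *
cams={n:model(n) for n in("scene","top")}
Mk={n:masks(np.load(n+"0.npz")['p']) for n in cams}
r=np.radians
L=[('knobA',knob,'pale',(.4959,.107,0)),('knobB',knob,'pale',(.4396,.194,0)),
('hA',handle,'pale',(.499,-.092,r(-15))),('hB',handle,'pale',(.437,-.19,r(-4))),
*[(f'key{o}',key(o*mm),'dark',(.445,0,r(7))) for o in(-4,0,4)],
('tray',tray,'pale',(.4986,.3848,0)),('bowl',bowl,'beige',(.505,-.393,0)),('case',case,'blue',(.67,-.017,0))]
for n,parts,m,p in L:
    for c in("top","scene"):
        x,e=fit(cams[c],Mk[c][m],parts,p); print(n,c,x[:2].round(4),np.degrees(x[2]).round(1),'err',round(e,3))
E
python3 run1.py
```

```text
knobA top [0.496  0.1076] 3.2 err 0.008
knobA scene [0.4969 0.1062] 8.2 err 0.327
knobB top [0.4393 0.1951] 5.2 err 0.014
knobB scene [0.4404 0.1941] 4.6 err 0.429
hA top [ 0.4991 -0.0948] -16.4 err 0.344
hA scene [ 0.5    -0.0956] -16.6 err 0.699
hB top [ 0.4374 -0.1932] -6.6 err 0.368
hB scene [ 0.4362 -0.1928] -8.1 err 0.6
key-4 top [ 0.4442 -0.0024] 13.5 err 0.286
key-4 scene [ 0.4471 -0.0032] 12.7 err 0.642
key0 top [ 0.4442 -0.0026] 12.7 err 0.241
key0 scene [ 0.447  -0.0044] 10.2 err 0.606
key4 top [ 0.4442 -0.003 ] 11.6 err 0.227
key4 scene [ 0.4459 -0.0049] 8.6 err 0.605
tray top [0.4976 0.3832] 0.9 err 0.022
tray scene [0.4998 0.3787] 1.2 err 0.327
bowl top [ 0.5066 -0.3775] -6.1 err 0.015
bowl scene [ 0.5086 -0.3798] -4.1 err 0.147
case top [ 0.6684 -0.015 ] -2.0 err 0.01
case scene [ 0.6648 -0.0151] -1.9 err 0.019
```

The two views agree to a few mm. I'll start with knob A, bringing the tool above it.

>>> arm_command(moves=[{"offset": [0.04,-0.1,-0.01],"roll": 0,"claw": 1},{"offset": [0.09,-0.2,-0.02],"roll": 0,"claw": 1},{"offset": [0.13,-0.3,-0.03],"roll": 0,"claw": 1},{"offset": [0.17,-0.4,-0.04],"roll": 0,"claw": 1},{"offset": [0.22,-0.5,-0.05],"roll": 0,"claw": 1},{"offset": [0.26,-0.6,-0.06],"roll": 0,"claw": 1},{"offset": [0.3,-0.7,-0.07],"roll": 0,"claw": 1},{"offset": [0.34,-0.8,-0.08],"roll": 0,"claw": 1},{"offset": [0.39,-0.9,-0.09],"roll": 0,"claw": 1},{"offset": [0.43,-1,-0.1],"roll": 0,"claw": 1}], grip_force=30)

```text
t: 0.93
ee_pos: [0.3895, 0.4167, 0.217]
ee_rot: [0.198, 0.98, -0.0, 0.0]
wrist_force: [0.4, -1.2, -0.8]
gripper_width: 0.0853
finger_force: 0.0
```

>>> arm_command(moves=[{"offset": [0.04,-0.12,-0.02],"roll": 0,"claw": 1},{"offset": [0.09,-0.25,-0.05],"roll": 0,"claw": 1},{"offset": [0.14,-0.37,-0.1],"roll": 0,"claw": 1},{"offset": [0.19,-0.5,-0.15],"roll": 0,"claw": 1},{"offset": [0.24,-0.62,-0.2],"roll": 0,"claw": 1},{"offset": [0.29,-0.75,-0.25],"roll": 0,"claw": 1},{"offset": [0.34,-0.86,-0.3],"roll": 0,"claw": 1},{"offset": [0.38,-0.94,-0.33],"roll": 0,"claw": 1},{"offset": [0.42,-1,-0.35],"roll": 0,"claw": 1},{"offset": [0.43,-1,-0.35],"roll": 0,"claw": 1}])

```text
t: 1.77
ee_pos: [0.4974, 0.1639, 0.1286]
ee_rot: [0.201, 0.98, -0.001, -0.0]
wrist_force: [-0.0, -0.1, 0.6]
gripper_width: 0.0856
finger_force: 0.0
```

>>> arm_command(moves=[{"offset": [0,-0.05,-0.02],"roll": 0,"claw": 1},{"offset": [0,-0.12,-0.05],"roll": 0,"claw": 1},{"offset": [0,-0.18,-0.1],"roll": 0,"claw": 1},{"offset": [0,-0.22,-0.15],"roll": 0,"claw": 1},{"offset": [0,-0.23,-0.2],"roll": 0,"claw": 1},{"offset": [0,-0.23,-0.22],"roll": 0,"claw": 1},{"offset": [0,-0.23,-0.22],"roll": 0,"claw": 1},{"offset": [0,-0.23,-0.22],"roll": 0,"claw": 1},{"offset": [0,-0.23,-0.22],"roll": 0,"claw": 1},{"offset": [0,-0.23,-0.22],"roll": 0,"claw": 1}])

```text
t: 2.6
ee_pos: [0.4968, 0.1113, 0.0754]
ee_rot: [0.198, 0.98, 0.0, 0.0]
wrist_force: [-0.2, 0.7, -0.5]
gripper_width: 0.0854
finger_force: 0.0
```

```bash
python3 - <<'E'
from h import *
s=get_state();print(s['ee_pos'],s['q'],s['wrist_force'])
p,d=shot('scene'); cv2.imwrite('pics/s1.png',cv2.resize(p[120:260,200:420,::-1],None,fx=3.6,fy=3.6,interpolation=cv2.INTER_CUBIC))
E
```

```text
[0.49675728 0.11127986 0.07540761] [-0.30704547  0.6125841  -0.03553623  2.22069841  0.06693424  0.30811829
  0.77306039] [-0.22147611  0.74483379 -0.53987494]
```

View pics/s1.png

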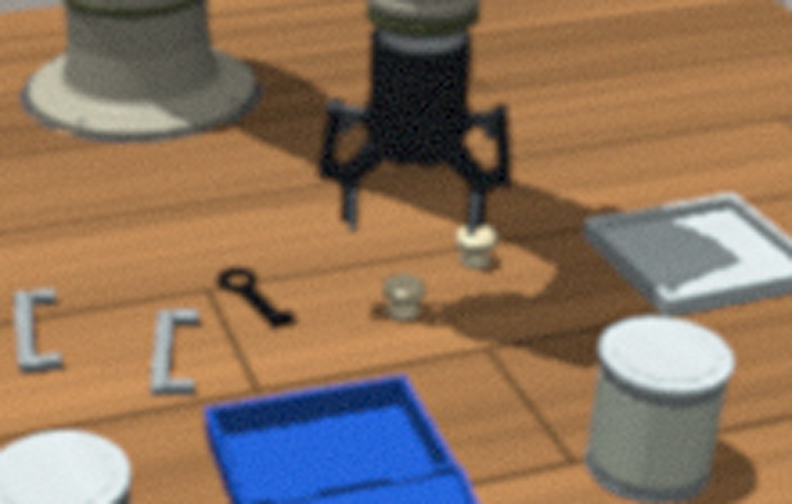

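The gripper hovers upright over knob A (crop ~(405,295)), and knob B at (477,245) is clear of the fingers. I'll descend and grasp.

>>> arm_command(moves=[{"offset": [0,-0.014,-0.05],"roll": 0,"claw": 1},{"offset": [0,-0.014,-0.1],"roll": 0,"claw": 1},{"offset": [0,-0.014,-0.15],"roll": 0,"claw": 1},{"offset": [0,-0.014,-0.19],"roll": 0,"claw": 1},{"offset": [0,-0.014,-0.22],"roll": 0,"claw": 1},{"offset": [0,-0.014,-0.235],"roll": 0,"claw": 1},{"offset": [0,-0.014,-0.235],"roll": 0,"claw": 1},{"offset": [0,-0.014,-0.235],"roll": 0,"claw": 0.6},{"offset": [0,-0.014,-0.235],"roll": 0,"claw": 0.4},{"offset": [0,-0.014,-0.235],"roll": 0,"claw": 0.2}])

```text
t: 3.48
ee_pos: [0.4968, 0.1072, 0.0165]
ee_rot: [0.198, 0.98, 0.0, 0.0]
wrist_force: [-0.2, -0.1, -0.0]
gripper_width: 0.0515
finger_force: 0.0
```

>>> arm_command(moves=[{"offset": [0,0,0],"roll": 0,"claw": 0.2},{"offset": [0,0,0],"roll": 0,"claw": 0.2},{"offset": [0,0,0],"roll": 0,"claw": 0.2},{"offset": [0,0,0],"roll": 0,"claw": 0.2},{"offset": [0,0,0],"roll": 0,"claw": 0.2},{"offset": [0,0,0],"roll": 0,"claw": 0.2},{"offset": [0,0,0.05],"roll": 0,"claw": 0.2},{"offset": [0,0,0.1],"roll": 0,"claw": 0.2},{"offset": [0,0,0.16],"roll": 0,"claw": 0.2},{"offset": [0,0,0.2],"roll": 0,"claw": 0.2}])

```text
t: 4.32
ee_pos: [0.4967, 0.1071, 0.0672]
ee_rot: [0.198, 0.98, 0.0, 0.0]
wrist_force: [-0.2, 0.2, 0.3]
gripper_width: 0.0323
finger_force: 29.8
```

>>> arm_command(moves=[{"offset": [0,-0.05,0.06],"roll": 0,"claw": 0.2},{"offset": [0.01,-0.15,0.12],"roll": 0,"claw": 0.2},{"offset": [0.02,-0.26,0.18],"roll": 0,"claw": 0.2},{"offset": [0.03,-0.38,0.23],"roll": 0,"claw": 0.2},{"offset": [0.04,-0.5,0.25],"roll": 0,"claw": 0.2},{"offset": [0.05,-0.62,0.25],"roll": 0,"claw": 0.2},{"offset": [0.06,-0.74,0.25],"roll": 0,"claw": 0.2},{"offset": [0.06,-0.84,0.25],"roll": 0,"claw": 0.2},{"offset": [0.06,-0.92,0.25],"roll": 0,"claw": 0.2},{"offset": [0.06,-0.98,0.25],"roll": 0,"claw": 0.2}])

```text
t: 5.15
ee_pos: [0.5111, -0.1404, 0.1287]
ee_rot: [0.199, 0.98, -0.0, 0.0]
wrist_force: [0.6, 0.2, -0.7]
gripper_width: 0.0321
finger_force: 29.9
```

>>> arm_command(moves=[{"offset": [0.01,-0.1,0],"roll": 0,"claw": 0.2},{"offset": [0.02,-0.22,0],"roll": 0,"claw": 0.2},{"offset": [0.03,-0.35,0],"roll": 0,"claw": 0.2},{"offset": [0.04,-0.48,0],"roll": 0,"claw": 0.2},{"offset": [0.05,-0.61,0],"roll": 0,"claw": 0.2},{"offset": [0.06,-0.74,0],"roll": 0,"claw": 0.2},{"offset": [0.06,-0.85,0],"roll": 0,"claw": 0.2},{"offset": [0.06,-0.92,-0.02],"roll": 0,"claw": 0.2},{"offset": [0.06,-0.96,-0.05],"roll": 0,"claw": 0.2},{"offset": [0.06,-0.96,-0.08],"roll": 0,"claw": 0.2}])

```text
t: 5.98
ee_pos: [0.5258, -0.3797, 0.1077]
ee_rot: [0.199, 0.98, -0.0, 0.0]
wrist_force: [-0.7, 0.1, 0.0]
gripper_width: 0.0319
finger_force: 29.9
```

```bash
python3 - <<'E'
from h import *
s=get_state();print(s['ee_pos'],s['q'],s['gripper_width'])
p,d=shot('scene'); a=cv2.resize(p[120:270,80:300,::-1],None,fx=3.6,fy=3.6,interpolation=cv2.INTER_CUBIC); cv2.imwrite('pics/s2.png',a)
E
```

```text
[ 0.52584252 -0.37972259  0.10766495] [ 0.63469398  0.67149279 -0.14894269  1.87894163  0.16464972  0.60264184
  1.5511662 ] 0.031939545336425054
```

View pics/s2.png

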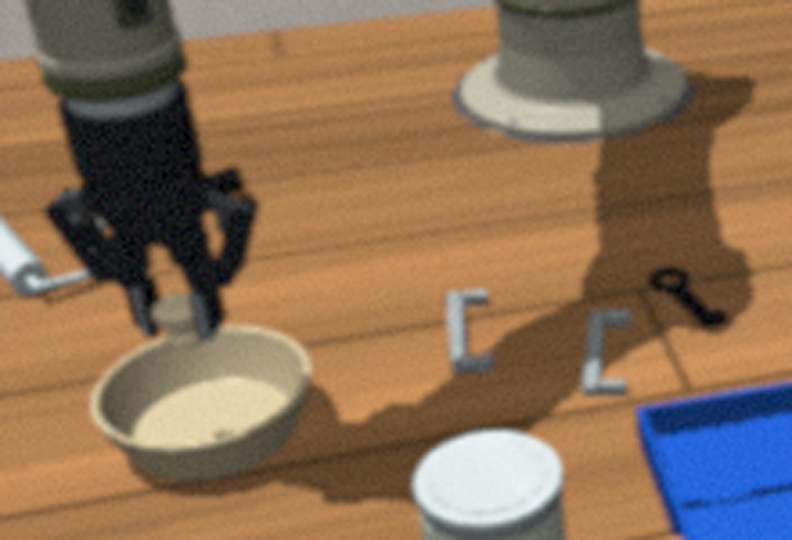

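>>> arm_command(moves=[{"offset": [-0.012,0,-0.05],"roll": 0,"claw": 0.2},{"offset": [-0.012,0,-0.1],"roll": 0,"claw": 0.2},{"offset": [-0.012,0,-0.16],"roll": 0,"claw": 0.2},{"offset": [-0.012,0,-0.22],"roll": 0,"claw": 0.2},{"offset": [-0.012,0,-0.27],"roll": 0,"claw": 0.2},{"offset": [-0.012,0,-0.3],"roll": 0,"claw": 0.2},{"offset": [-0.012,0,-0.32],"roll": 0,"claw": 0.2},{"offset": [-0.012,0,-0.33],"roll": 0,"claw": 0.2},{"offset": [-0.012,0,-0.335],"roll": 0,"claw": 0.2},{"offset": [-0.012,0,-0.335],"roll": 0,"claw": 0.2}])

```text
t: 6.87
ee_pos: [0.5237, -0.3779, 0.025]
ee_rot: [0.198, 0.98, -0.0, 0.0]
wrist_force: [0.2, -0.6, -0.9]
gripper_width: 0.032
finger_force: 29.9
```

>>> arm_command(moves=[{"offset": [0,0,-0.003],"roll": 0,"claw": 0.2},{"offset": [0,0,-0.006],"roll": 0,"claw": 0.2},{"offset": [0,0,-0.009],"roll": 0,"claw": 0.2},{"offset": [0,0,-0.012],"roll": 0,"claw": 0.2},{"offset": [0,0,-0.012],"roll": 0,"claw": 0.2},{"offset": [0,0,-0.012],"roll": 0,"claw": 0.2},{"offset": [0,0,-0.012],"roll": 0,"claw": 0.2},{"offset": [0,0,-0.012],"roll": 0,"claw": 0.2},{"offset": [0,0,-0.012],"roll": 0,"claw": 0.2},{"offset": [0,0,-0.012],"roll": 0,"claw": 0.2}])

```text
t: 7.7
ee_pos: [0.5235, -0.3779, 0.0218]
ee_rot: [0.198, 0.98, -0.0, 0.0]
wrist_force: [-0.5, -0.1, -0.4]
gripper_width: 0.0324
finger_force: 29.9
```

>>> arm_command(moves=[{"offset": [0,0,-0.002],"roll": 0,"claw": 0.2},{"offset": [0,0,-0.005],"roll": 0,"claw": 0.2},{"offset": [0,0,-0.005],"roll": 0,"claw": 0.2},{"offset": [0,0,-0.005],"roll": 0,"claw": 0.42},{"offset": [0,0,-0.005],"roll": 0,"claw": 0.45},{"offset": [0,0,-0.005],"roll": 0,"claw": 0.5},{"offset": [0,0,-0.005],"roll": 0,"claw": 0.5},{"offset": [0,0,-0.005],"roll": 0,"claw": 0.5},{"offset": [0,0,-0.005],"roll": 0,"claw": 0.5},{"offset": [0,0,-0.005],"roll": 0,"claw": 0.5}])

```text
t: 8.53
ee_pos: [0.5235, -0.3779, 0.0204]
ee_rot: [0.198, 0.98, 0.0, -0.0]
wrist_force: [0.1, -1.1, -0.1]
gripper_width: 0.0428
finger_force: 0.0
```

>>> arm_command(moves=[{"offset": [0,0,0.03],"roll": 0,"claw": 0.5},{"offset": [0,0,0.08],"roll": 0,"claw": 0.5},{"offset": [0,0,0.15],"roll": 0,"claw": 0.5},{"offset": [0,0,0.22],"roll": 0,"claw": 0.5},{"offset": [0,0,0.3],"roll": 0,"claw": 0.6},{"offset": [0,0.06,0.36],"roll": 0,"claw": 0.8},{"offset": [0,0.16,0.4],"roll": 0,"claw": 1},{"offset": [-0.05,0.28,0.4],"roll": 0,"claw": 1},{"offset": [-0.1,0.42,0.4],"roll": 0,"claw": 1},{"offset": [-0.12,0.56,0.4],"roll": 0,"claw": 1}])

```text
t: 9.37
ee_pos: [0.4918, -0.2374, 0.122]
ee_rot: [0.199, 0.98, -0.0, 0.0]
wrist_force: [1.2, 0.3, -0.7]
gripper_width: 0.0853
finger_force: 0.0
```

```bash
python3 - <<'E'
from h import *
s=get_state();print(s['ee_pos'],s['q'],s['gripper_width'])
p,d=shot('top','top2'); w=cloud('top',d)
cv2.imwrite('pics/t2.png',cv2.resize(p[190:300,380:530,::-1],None,fx=4,fy=4,interpolation=cv2.INTER_CUBIC))
E
```

```text
[ 0.49180183 -0.23735486  0.12199075] [ 0.43712382  0.56076056 -0.13123086  2.10778612  0.15223187  0.48097322
  1.36071753] 0.08530847126359935
```

View pics/t2.png

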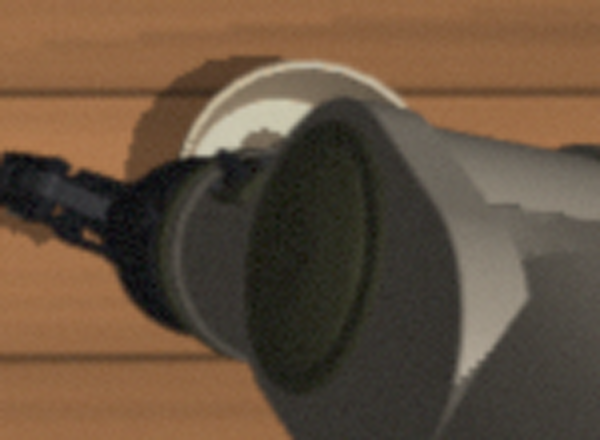

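The arm hides the bowl's interior in this view, so I'll check it later. The release width and force look clean. Next is knob B.

>>> arm_command(moves=[{"offset": [-0.02,0.08,0],"roll": 0,"claw": 1},{"offset": [-0.04,0.17,0],"roll": 0,"claw": 1},{"offset": [-0.06,0.27,0],"roll": 0,"claw": 1},{"offset": [-0.08,0.37,0],"roll": 0,"claw": 1},{"offset": [-0.1,0.47,0],"roll": 0,"claw": 1},{"offset": [-0.12,0.57,0],"roll": 0,"claw": 1},{"offset": [-0.14,0.67,0],"roll": 0,"claw": 1},{"offset": [-0.16,0.77,0],"roll": 0,"claw": 1},{"offset": [-0.18,0.87,0],"roll": 0,"claw": 1},{"offset": [-0.2,0.97,0],"roll": 0,"claw": 1}])

```text
t: 10.25
ee_pos: [0.4437, 0.0057, 0.1215]
ee_rot: [0.198, 0.98, 0.0, 0.001]
wrist_force: [0.5, -0.3, -0.0]
gripper_width: 0.0853
finger_force: 0.0
```

>>> arm_command(moves=[{"offset": [-0.01,0.1,0],"roll": 0,"claw": 1},{"offset": [-0.017,0.2,0],"roll": 0,"claw": 1},{"offset": [-0.017,0.3,-0.02],"roll": 0,"claw": 1},{"offset": [-0.017,0.4,-0.06],"roll": 0,"claw": 1},{"offset": [-0.017,0.5,-0.1],"roll": 0,"claw": 1},{"offset": [-0.017,0.6,-0.14],"roll": 0,"claw": 1},{"offset": [-0.017,0.68,-0.18],"roll": 0,"claw": 1},{"offset": [-0.017,0.74,-0.2],"roll": 0,"claw": 1},{"offset": [-0.017,0.761,-0.2],"roll": 0,"claw": 1},{"offset": [-0.017,0.761,-0.2],"roll": 0,"claw": 1}])

```text
t: 11.08
ee_pos: [0.4395, 0.1964, 0.071]
ee_rot: [0.197, 0.98, 0.001, 0.0]
wrist_force: [0.2, -0.3, 0.4]
gripper_width: 0.0855
finger_force: 0.0
```

```bash
cat > bowlchk.py <<'E'
from h import *
import sys
s=get_state();print(s['ee_pos'],s['q'])
p,d=shot('top',sys.argv[1]); np.savez(sys.argv[1]+'.npz',p=p,d=d); w=cloud('top',d)
a=w[195:285,410:505].reshape(-1,3); r=np.hypot(a[:,0]-.5075,a[:,1]+.3785)
m=(r<.052)&(a[:,2]>.02)&(a[:,2]<.06); print('in bowl',m.sum(),a[m].mean(0),np.percentile(a[m,2],90) if m.sum() else '')
E
python3 bowlchk.py top3
```

```text
[0.43953959 0.19635178 0.07104865] [-0.53599033  0.60607153 -0.0025603   2.28587898  0.0041153   0.24859904
  0.63237518]
in bowl 195 [ 0.52240754 -0.37422479  0.0335148 ] 0.03654322438609629
```

Knob A stands in the bowl with its top at about 35 mm. Now I'll grasp knob B.

>>> arm_command(moves=[{"offset": [0,0,-0.04],"roll": 0,"claw": 1},{"offset": [0,0,-0.09],"roll": 0,"claw": 1},{"offset": [0,0,-0.14],"roll": 0,"claw": 1},{"offset": [0,0,-0.18],"roll": 0,"claw": 1},{"offset": [0,0,-0.21],"roll": 0,"claw": 1},{"offset": [0,0,-0.218],"roll": 0,"claw": 1},{"offset": [0,0,-0.218],"roll": 0,"claw": 1},{"offset": [0,0,-0.218],"roll": 0,"claw": 0.6},{"offset": [0,0,-0.218],"roll": 0,"claw": 0.4},{"offset": [0,0,-0.218],"roll": 0,"claw": 0.2}])

```text
t: 11.97
ee_pos: [0.4395, 0.1949, 0.0165]
ee_rot: [0.198, 0.98, 0.0, 0.0]
wrist_force: [0.9, 0.4, 0.0]
gripper_width: 0.0515
finger_force: 0.0
```

>>> arm_command(moves=[{"offset": [0,0,0],"roll": 0,"claw": 0.2},{"offset": [0,0,0],"roll": 0,"claw": 0.2},{"offset": [0,0,0],"roll": 0,"claw": 0.2},{"offset": [0,0,0],"roll": 0,"claw": 0.2},{"offset": [0,0,0],"roll": 0,"claw": 0.2},{"offset": [0,0,0],"roll": 0,"claw": 0.2},{"offset": [0,0,0.05],"roll": 0,"claw": 0.2},{"offset": [0,0,0.1],"roll": 0,"claw": 0.2},{"offset": [0,0,0.16],"roll": 0,"claw": 0.2},{"offset": [0,0,0.2],"roll": 0,"claw": 0.2}])

```text
t: 12.8
ee_pos: [0.4394, 0.1949, 0.0672]
ee_rot: [0.198, 0.98, 0.0, 0.0]
wrist_force: [-0.2, 0.6, -0.9]
gripper_width: 0.0322
finger_force: 29.9
```

>>> arm_command(moves=[{"offset": [0,-0.03,0.06],"roll": 0,"claw": 0.2},{"offset": [0.01,-0.1,0.12],"roll": 0.05,"claw": 0.2},{"offset": [0.02,-0.2,0.18],"roll": 0.1,"claw": 0.2},{"offset": [0.03,-0.3,0.22],"roll": 0.15,"claw": 0.2},{"offset": [0.04,-0.4,0.22],"roll": 0.2,"claw": 0.2},{"offset": [0.05,-0.5,0.22],"roll": 0.25,"claw": 0.2},{"offset": [0.06,-0.6,0.22],"roll": 0.3,"claw": 0.2},{"offset": [0.07,-0.7,0.22],"roll": 0.3,"claw": 0.2},{"offset": [0.08,-0.8,0.22],"roll": 0.3,"claw": 0.2},{"offset": [0.09,-0.9,0.22],"roll": 0.3,"claw": 0.2}])

```text
t: 13.63
ee_pos: [0.4617, -0.0314, 0.1213]
ee_rot: [0.121, 0.993, 0.0, 0.0]
wrist_force: [0.6, -0.1, -0.3]
gripper_width: 0.032
finger_force: 29.9
```

>>> arm_command(moves=[{"offset": [0.01,-0.1,0],"roll": 0,"claw": 0.2},{"offset": [0.02,-0.2,0],"roll": 0.05,"claw": 0.2},{"offset": [0.03,-0.3,0],"roll": 0.1,"claw": 0.2},{"offset": [0.04,-0.4,0],"roll": 0.15,"claw": 0.2},{"offset": [0.05,-0.5,0],"roll": 0.2,"claw": 0.2},{"offset": [0.06,-0.6,0],"roll": 0.25,"claw": 0.2},{"offset": [0.07,-0.7,0],"roll": 0.3,"claw": 0.2},{"offset": [0.08,-0.8,0],"roll": 0.3,"claw": 0.2},{"offset": [0.087,-0.9,0],"roll": 0.3,"claw": 0.2},{"offset": [0.087,-0.99,0],"roll": 0.3,"claw": 0.2}])

```text
t: 14.47
ee_pos: [0.4836, -0.2794, 0.1212]
ee_rot: [0.043, 0.999, -0.0, 0.0]
wrist_force: [0.7, 0.0, 0.2]
gripper_width: 0.0323
finger_force: 29.9
```

>>> arm_command(moves=[{"offset": [0,-0.09,0],"roll": 0,"claw": 0.2},{"offset": [0,-0.18,0],"roll": 0,"claw": 0.2},{"offset": [0,-0.26,0],"roll": 0,"claw": 0.2},{"offset": [0,-0.34,0],"roll": 0,"claw": 0.2},{"offset": [0,-0.38,0],"roll": 0,"claw": 0.2},{"offset": [0,-0.405,0],"roll": 0,"claw": 0.2},{"offset": [0,-0.405,-0.05],"roll": 0,"claw": 0.2},{"offset": [0,-0.405,-0.08],"roll": 0,"claw": 0.2},{"offset": [0,-0.405,-0.1],"roll": 0,"claw": 0.2},{"offset": [0,-0.405,-0.1],"roll": 0,"claw": 0.2}])

```text
t: 15.3
ee_pos: [0.4831, -0.3769, 0.0943]
ee_rot: [0.041, 0.999, 0.001, -0.001]
wrist_force: [-0.8, 0.6, -0.7]
gripper_width: 0.0324
finger_force: 29.9
```

>>> arm_command(moves=[{"offset": [0,0,-0.05],"roll": 0,"claw": 0.2},{"offset": [0,0,-0.1],"roll": 0,"claw": 0.2},{"offset": [0,0,-0.15],"roll": 0,"claw": 0.2},{"offset": [0,0,-0.2],"roll": 0,"claw": 0.2},{"offset": [0,0,-0.24],"roll": 0,"claw": 0.2},{"offset": [0,0,-0.265],"roll": 0,"claw": 0.2},{"offset": [0,0,-0.28],"roll": 0,"claw": 0.2},{"offset": [0,0,-0.288],"roll": 0,"claw": 0.2},{"offset": [0,0,-0.294],"roll": 0,"claw": 0.2},{"offset": [0,0,-0.297],"roll": 0,"claw": 0.2}])

```text
t: 16.13
ee_pos: [0.4837, -0.379, 0.022]
ee_rot: [0.042, 0.999, -0.0, 0.0]
wrist_force: [-0.0, 0.2, -0.7]
gripper_width: 0.0318
finger_force: 29.9
```

>>> arm_command(moves=[{"offset": [0,0,-0.002],"roll": 0,"claw": 0.2},{"offset": [0,0,-0.005],"roll": 0,"claw": 0.2},{"offset": [0,0,-0.005],"roll": 0,"claw": 0.2},{"offset": [0,0,-0.005],"roll": 0,"claw": 0.42},{"offset": [0,0,-0.005],"roll": 0,"claw": 0.45},{"offset": [0,0,-0.005],"roll": 0,"claw": 0.5},{"offset": [0,0,-0.005],"roll": 0,"claw": 0.5},{"offset": [0,0,-0.005],"roll": 0,"claw": 0.5},{"offset": [0,0,-0.005],"roll": 0,"claw": 0.5},{"offset": [0,0,-0.005],"roll": 0,"claw": 0.5}])

```text
t: 16.97
ee_pos: [0.4835, -0.3789, 0.0204]
ee_rot: [0.042, 0.999, 0.0, -0.0]
wrist_force: [-0.2, -0.4, 0.2]
gripper_width: 0.0428
finger_force: 0.0
```

>>> arm_command(moves=[{"offset": [0,0,0.03],"roll": 0,"claw": 0.5},{"offset": [0,0,0.08],"roll": 0,"claw": 0.5},{"offset": [0,0,0.15],"roll": 0,"claw": 0.5},{"offset": [0,0,0.22],"roll": 0,"claw": 0.5},{"offset": [0,0,0.3],"roll": 0,"claw": 0.5},{"offset": [0,0.06,0.36],"roll": 0,"claw": 0.5},{"offset": [0,0.16,0.4],"roll": 0,"claw": 0.5},{"offset": [0,0.28,0.4],"roll": 0,"claw": 0.6},{"offset": [0,0.42,0.4],"roll": 0,"claw": 0.6},{"offset": [0,0.56,0.4],"roll": 0,"claw": 0.6}])

```text
t: 17.8
ee_pos: [0.4835, -0.2382, 0.1221]
ee_rot: [0.043, 0.999, -0.0, 0.001]
wrist_force: [1.4, 0.6, -0.0]
gripper_width: 0.051
finger_force: 0.0
```

>>> arm_command(moves=[{"offset": [0.01,0.1,0],"roll": -0.05,"claw": 0.6},{"offset": [0.02,0.2,0],"roll": -0.1,"claw": 0.6},{"offset": [0.03,0.3,-0.05],"roll": -0.15,"claw": 0.6},{"offset": [0.04,0.4,-0.1],"roll": -0.2,"claw": 0.6},{"offset": [0.05,0.48,-0.15],"roll": -0.25,"claw": 0.6},{"offset": [0.062,0.54,-0.2],"roll": -0.3,"claw": 0.6},{"offset": [0.062,0.576,-0.24],"roll": -0.35,"claw": 0.6},{"offset": [0.062,0.576,-0.24],"roll": -0.387,"claw": 0.6},{"offset": [0.062,0.576,-0.24],"roll": -0.387,"claw": 0.6},{"offset": [0.062,0.576,-0.24],"roll": -0.387,"claw": 0.6}])

```text
t: 18.63
ee_pos: [0.4993, -0.0957, 0.0615]
ee_rot: [0.143, 0.99, -0.0, 0.0]
wrist_force: [-0.8, -0.3, -0.1]
gripper_width: 0.0508
finger_force: 0.0
```

```bash
python3 bowlchk.py top4; python3 - <<'E'
from h import *
p,d=shot('scene'); t=np.load('top4.npz')['p']
a=cv2.resize(p[140:260,150:310,::-1],(400,300),interpolation=cv2.INTER_CUBIC); b=cv2.resize(t[195:285,400:520,::-1],(400,300),interpolation=cv2.INTER_CUBIC)
cv2.imwrite('pics/s4.png',np.hstack([a,b]))
E
```

```text
[ 0.49927034 -0.09572204  0.06148382] [ 0.13683687  0.63838215 -0.08551526  2.22612169  0.18531081  0.28250536
  1.17351486]
in bowl 392 [ 0.50278392 -0.37503304  0.03350211] 0.036673381510464544
```

View pics/s4.png

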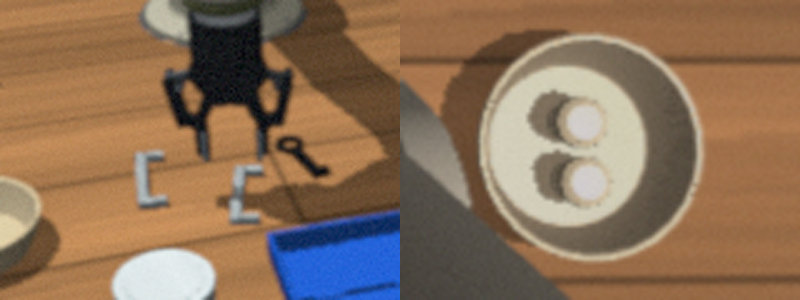

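Both knobs stand on the bowl floor (right panel, ~(583,120) and (587,183)), and the gripper is above handle A (left panel ~(245,195)). I'll grasp handle A.

>>> arm_command(moves=[{"offset": [0,0,-0.04],"roll": 0,"claw": 0.6},{"offset": [0,0,-0.08],"roll": 0,"claw": 0.6},{"offset": [0,0,-0.12],"roll": 0,"claw": 0.6},{"offset": [0,0,-0.15],"roll": 0,"claw": 0.6},{"offset": [0,0,-0.175],"roll": 0,"claw": 0.6},{"offset": [0,0,-0.19],"roll": 0,"claw": 0.6},{"offset": [0,0,-0.19],"roll": 0,"claw": 0.5},{"offset": [0,0,-0.19],"roll": 0,"claw": 0.4},{"offset": [0,0,-0.19],"roll": 0,"claw": 0.3},{"offset": [0,0,-0.19],"roll": 0,"claw": 0.2}], grip_force=40)

```text
t: 19.57
ee_pos: [0.4992, -0.0949, 0.0134]
ee_rot: [0.143, 0.99, -0.0, 0.0]
wrist_force: [0.6, -0.1, -0.3]
gripper_width: 0.0173
finger_force: 0.0
```

>>> arm_command(moves=[{"offset": [0,0,0],"roll": 0,"claw": 0.1},{"offset": [0,0,0],"roll": 0,"claw": 0},{"offset": [0,0,0],"roll": 0,"claw": 0},{"offset": [0,0,0],"roll": 0,"claw": 0},{"offset": [0,0,0],"roll": 0,"claw": 0},{"offset": [0,0,0],"roll": 0,"claw": 0},{"offset": [0,0,0],"roll": 0,"claw": 0},{"offset": [0,0,0.04],"roll": 0,"claw": 0},{"offset": [0,0,0.1],"roll": 0,"claw": 0},{"offset": [0,0,0.16],"roll": 0,"claw": 0}])

```text
t: 20.4
ee_pos: [0.4986, -0.0949, 0.0537]
ee_rot: [0.143, 0.99, -0.0, -0.001]
wrist_force: [1.1, -0.1, -1.9]
gripper_width: 0.0107
finger_force: 39.1
```

>>> arm_command(moves=[{"offset": [0,0.05,0.08],"roll": 0,"claw": 0},{"offset": [0,0.12,0.14],"roll": 0.05,"claw": 0},{"offset": [0,0.2,0.2],"roll": 0.1,"claw": 0},{"offset": [0,0.3,0.25],"roll": 0.15,"claw": 0},{"offset": [0,0.4,0.27],"roll": 0.2,"claw": 0},{"offset": [0,0.5,0.27],"roll": 0.25,"claw": 0},{"offset": [0,0.6,0.27],"roll": 0.3,"claw": 0},{"offset": [0,0.7,0.27],"roll": 0.3,"claw": 0},{"offset": [0,0.8,0.27],"roll": 0.3,"claw": 0},{"offset": [0,0.9,0.27],"roll": 0.3,"claw": 0}])

```text
t: 21.23
ee_pos: [0.4987, 0.1312, 0.1212]
ee_rot: [0.065, 0.998, -0.0, 0.0]
wrist_force: [0.9, 0.0, -0.8]
gripper_width: 0.0105
finger_force: 39.1
```

>>> arm_command(moves=[{"offset": [0,0.1,0],"roll": 0,"claw": 0},{"offset": [0,0.2,0],"roll": 0.05,"claw": 0},{"offset": [0,0.3,0],"roll": 0.1,"claw": 0},{"offset": [0,0.4,0],"roll": 0.15,"claw": 0},{"offset": [0,0.5,0],"roll": 0.2,"claw": 0},{"offset": [0,0.6,0],"roll": 0.25,"claw": 0},{"offset": [0,0.7,0],"roll": 0.28,"claw": 0},{"offset": [0,0.8,0],"roll": 0.28,"claw": 0},{"offset": [0,0.88,0],"roll": 0.28,"claw": 0},{"offset": [0,0.94,0],"roll": 0.28,"claw": 0}])

```text
t: 22.07
ee_pos: [0.4985, 0.3673, 0.1212]
ee_rot: [-0.009, 1.0, 0.0, 0.0]
wrist_force: [-0.3, -0.3, -1.6]
gripper_width: 0.0101
finger_force: 39.1
```

>>> arm_command(moves=[{"offset": [-0.006,0.05,0],"roll": 0,"claw": 0},{"offset": [-0.006,0.1,0],"roll": 0,"claw": 0},{"offset": [-0.006,0.13,-0.02],"roll": 0,"claw": 0},{"offset": [-0.006,0.15,-0.06],"roll": 0,"claw": 0},{"offset": [-0.006,0.15,-0.1],"roll": 0,"claw": 0},{"offset": [-0.006,0.15,-0.15],"roll": 0,"claw": 0},{"offset": [-0.006,0.15,-0.18],"roll": 0,"claw": 0},{"offset": [-0.006,0.15,-0.2],"roll": 0,"claw": 0},{"offset": [-0.006,0.15,-0.2],"roll": 0,"claw": 0},{"offset": [-0.006,0.15,-0.2],"roll": 0,"claw": 0}])

```text
t: 22.9
ee_pos: [0.4976, 0.4021, 0.07]
ee_rot: [-0.008, 1.0, -0.0, -0.0]
wrist_force: [-0.4, -0.6, -0.9]
gripper_width: 0.0108
finger_force: 39.1
```

```bash
python3 - <<'E'
from h import *
s=get_state();print(s['ee_pos'],s['q'])
p,d=shot('scene'); t,_=shot('top')
a=cv2.resize(p[130:250,340:500,::-1],(400,300),interpolation=cv2.INTER_CUBIC); b=cv2.resize(t[195:297,55:191,::-1],(400,300),interpolation=cv2.INTER_CUBIC)
cv2.imwrite('pics/s5.png',np.hstack([a,b]))
E
```

```text
[0.49755253 0.40207294 0.07004784] [-0.70100652  0.71456626 -0.10337554  1.91816939  0.13761833  0.51648607
  0.68760358]
```

View pics/s5.png

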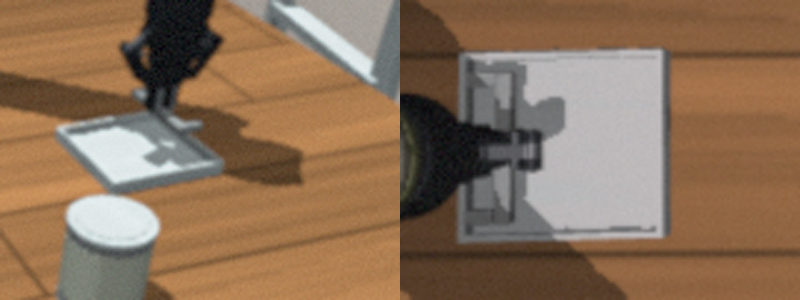

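The handle is held level and square, inside the tray's outline in the right panel (bar at x≈512, ends y≈72–222). I'll lower it.

>>> arm_command(moves=[{"offset": [0,0,-0.04],"roll": 0,"claw": 0},{"offset": [0,0,-0.08],"roll": 0,"claw": 0},{"offset": [0,0,-0.12],"roll": 0,"claw": 0},{"offset": [0,0,-0.15],"roll": 0,"claw": 0},{"offset": [0,0,-0.17],"roll": 0,"claw": 0},{"offset": [0,0,-0.185],"roll": 0,"claw": 0},{"offset": [0,0,-0.195],"roll": 0,"claw": 0},{"offset": [0,0,-0.202],"roll": 0,"claw": 0},{"offset": [0,0,-0.206],"roll": 0,"claw": 0},{"offset": [0,0,-0.206],"roll": 0,"claw": 0}])

```text
t: 23.83
ee_pos: [0.4976, 0.4027, 0.0191]
ee_rot: [-0.008, 1.0, 0.0, 0.0]
wrist_force: [-0.4, -0.6, -0.8]
gripper_width: 0.0105
finger_force: 39.1
```

>>> arm_command(moves=[{"offset": [0,0,-0.002],"roll": 0,"claw": 0},{"offset": [0,0,-0.004],"roll": 0,"claw": 0},{"offset": [0,0,-0.005],"roll": 0,"claw": 0},{"offset": [0,0,-0.005],"roll": 0,"claw": 0},{"offset": [0,0,-0.005],"roll": 0,"claw": 0},{"offset": [0,0,-0.005],"roll": 0,"claw": 0},{"offset": [0,0,-0.005],"roll": 0,"claw": 0},{"offset": [0,0,-0.005],"roll": 0,"claw": 0},{"offset": [0,0,-0.005],"roll": 0,"claw": 0},{"offset": [0,0,-0.005],"roll": 0,"claw": 0}])

```text
t: 24.67
ee_pos: [0.4977, 0.4027, 0.0186]
ee_rot: [-0.008, 1.0, 0.0, 0.0]
wrist_force: [-1.5, -1.0, 5.8]
gripper_width: 0.0106
finger_force: 39.8
```

Contact force is about 6 N, so the handle is resting on the floor. I'll open gently to about 30 mm and lift.

>>> arm_command(moves=[{"offset": [0,0,0.002],"roll": 0,"claw": 0.12},{"offset": [0,0,0.002],"roll": 0,"claw": 0.2},{"offset": [0,0,0.002],"roll": 0,"claw": 0.28},{"offset": [0,0,0.002],"roll": 0,"claw": 0.35},{"offset": [0,0,0.002],"roll": 0,"claw": 0.35},{"offset": [0,0,0.002],"roll": 0,"claw": 0.35},{"offset": [0,0,0.03],"roll": 0,"claw": 0.35},{"offset": [0,0,0.08],"roll": 0,"claw": 0.35},{"offset": [0,0,0.16],"roll": 0,"claw": 0.35},{"offset": [0,0,0.25],"roll": 0,"claw": 0.35}])

```text
t: 25.5
ee_pos: [0.4972, 0.4023, 0.0812]
ee_rot: [-0.008, 1.0, -0.0, -0.0]
wrist_force: [-0.1, 0.3, 0.5]
gripper_width: 0.0297
finger_force: 0.0
```

>>> arm_command(moves=[{"offset": [0,-0.05,0.06],"roll": 0,"claw": 0.5},{"offset": [-0.02,-0.15,0.12],"roll": 0,"claw": 0.6},{"offset": [-0.04,-0.25,0.16],"roll": -0.05,"claw": 0.6},{"offset": [-0.06,-0.35,0.16],"roll": -0.1,"claw": 0.6},{"offset": [-0.08,-0.45,0.16],"roll": -0.15,"claw": 0.6},{"offset": [-0.1,-0.55,0.16],"roll": -0.2,"claw": 0.6},{"offset": [-0.12,-0.65,0.16],"roll": -0.25,"claw": 0.6},{"offset": [-0.14,-0.75,0.16],"roll": -0.27,"claw": 0.6},{"offset": [-0.16,-0.85,0.16],"roll": -0.27,"claw": 0.6},{"offset": [-0.18,-0.95,0.16],"roll": -0.27,"claw": 0.6}])

```text
t: 26.33
ee_pos: [0.4525, 0.1641, 0.1215]
ee_rot: [0.062, 0.998, 0.0, 0.001]
wrist_force: [-0.4, -0.4, -0.0]
gripper_width: 0.0515
finger_force: 0.0
```

```bash
cat > traychk.py <<'E'
from fit import *
import sys
s=get_state();print(s['ee_pos'],s['ee_rot'],s['q'])
p,d=shot('top'); np.savez(sys.argv[1]+'.npz',p=p,d=d); w=cloud('top',d)
b=cv2.resize(p[195:297,55:191,::-1],(800,600),interpolation=cv2.INTER_CUBIC); cv2.imwrite(f'pics/{sys.argv[1]}.png',b)
s=w[200:285,65:155]; z=s[...,2]; m=(abs(s[...,0]-.498)<.06)&(abs(s[...,1]-.382)<.065)
print('tray floor z',np.median(z[m]).round(4)); mm=m&(z>.0105)&(z<.03); print('piece z',np.median(z[mm]).round(4),s[mm].min(0).round(3),s[mm].max(0).round(3))
E
python3 traychk.py t6
```

```text
[0.45246266 0.16410721 0.12145036] [6.24142183e-02 9.98050030e-01 2.82256649e-04 7.23026390e-04] [-0.39063803  0.50966094 -0.10498167  2.25226092  0.13768694  0.38377736
  0.83582346]
tray floor z 0.0053
piece z 0.0146 [0.445 0.396 0.011] [0.55  0.429 0.019]
```

View pics/t6.png

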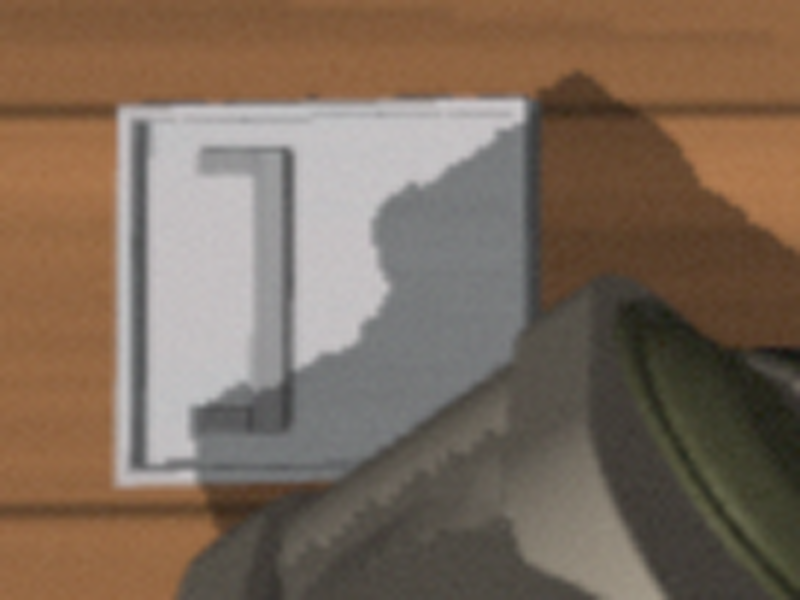

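Handle A lies flat at y≈0.402 (bar at picture x≈272, legs to the left), with its top at 14.6 mm. Now handle B.

>>> arm_command(moves=[{"offset": [0,-0.1,0],"roll": 0,"claw": 0.6},{"offset": [-0.01,-0.2,0],"roll": 0,"claw": 0.6},{"offset": [-0.02,-0.3,0],"roll": 0,"claw": 0.6},{"offset": [-0.03,-0.4,0],"roll": 0,"claw": 0.6},{"offset": [-0.04,-0.5,0],"roll": 0,"claw": 0.6},{"offset": [-0.05,-0.6,0],"roll": 0,"claw": 0.6},{"offset": [-0.06,-0.7,0],"roll": 0,"claw": 0.6},{"offset": [-0.065,-0.8,0],"roll": 0,"claw": 0.6},{"offset": [-0.065,-0.9,0],"roll": 0,"claw": 0.6},{"offset": [-0.065,-1,0],"roll": 0,"claw": 0.6}])

```text
t: 27.22
ee_pos: [0.4365, -0.0861, 0.1213]
ee_rot: [0.062, 0.998, -0.0, 0.001]
wrist_force: [0.8, -0.6, -0.6]
gripper_width: 0.0514
finger_force: 0.0
```

>>> arm_command(moves=[{"offset": [0,-0.1,0],"roll": 0,"claw": 0.6},{"offset": [0,-0.2,0],"roll": 0,"claw": 0.6},{"offset": [0,-0.29,-0.04],"roll": 0,"claw": 0.6},{"offset": [0,-0.36,-0.09],"roll": 0,"claw": 0.6},{"offset": [0,-0.41,-0.14],"roll": 0,"claw": 0.6},{"offset": [0,-0.432,-0.19],"roll": 0,"claw": 0.6},{"offset": [0,-0.432,-0.23],"roll": 0,"claw": 0.6},{"offset": [0,-0.432,-0.24],"roll": 0,"claw": 0.6},{"offset": [0,-0.432,-0.24],"roll": 0,"claw": 0.6},{"offset": [0,-0.432,-0.24],"roll": 0,"claw": 0.6}])

```text
t: 28.05
ee_pos: [0.4366, -0.1927, 0.061]
ee_rot: [0.062, 0.998, -0.0, 0.0]
wrist_force: [0.4, -0.5, 0.6]
gripper_width: 0.0513
finger_force: 0.0
```

>>> arm_command(moves=[{"offset": [0,0,-0.04],"roll": 0,"claw": 0.6},{"offset": [0,0,-0.08],"roll": 0,"claw": 0.6},{"offset": [0,0,-0.12],"roll": 0,"claw": 0.6},{"offset": [0,0,-0.15],"roll": 0,"claw": 0.6},{"offset": [0,0,-0.175],"roll": 0,"claw": 0.6},{"offset": [0,0,-0.188],"roll": 0,"claw": 0.6},{"offset": [0,0,-0.188],"roll": 0,"claw": 0.5},{"offset": [0,0,-0.188],"roll": 0,"claw": 0.4},{"offset": [0,0,-0.188],"roll": 0,"claw": 0.3},{"offset": [0,0,-0.188],"roll": 0,"claw": 0.2}])

```text
t: 28.88
ee_pos: [0.4364, -0.193, 0.0136]
ee_rot: [0.063, 0.998, -0.0, 0.0]
wrist_force: [0.6, -0.1, -0.3]
gripper_width: 0.0174
finger_force: 0.0
```

>>> arm_command(moves=[{"offset": [0,0,0],"roll": 0,"claw": 0.1},{"offset": [0,0,0],"roll": 0,"claw": 0},{"offset": [0,0,0],"roll": 0,"claw": 0},{"offset": [0,0,0],"roll": 0,"claw": 0},{"offset": [0,0,0],"roll": 0,"claw": 0},{"offset": [0,0,0],"roll": 0,"claw": 0},{"offset": [0,0,0],"roll": 0,"claw": 0},{"offset": [0,0,0.04],"roll": 0,"claw": 0},{"offset": [0,0,0.1],"roll": 0,"claw": 0},{"offset": [0,0,0.16],"roll": 0,"claw": 0}])

```text
t: 29.72
ee_pos: [0.4359, -0.1927, 0.0535]
ee_rot: [0.062, 0.998, 0.0, -0.001]
wrist_force: [-0.4, -0.4, -0.5]
gripper_width: 0.0108
finger_force: 39.3
```

>>> arm_command(moves=[{"offset": [0,0.03,0.08],"roll": 0,"claw": 0},{"offset": [0.02,0.1,0.14],"roll": 0,"claw": 0},{"offset": [0.05,0.2,0.2],"roll": 0.05,"claw": 0},{"offset": [0.07,0.3,0.25],"roll": 0.1,"claw": 0},{"offset": [0.1,0.4,0.27],"roll": 0.15,"claw": 0},{"offset": [0.13,0.5,0.27],"roll": 0.2,"claw": 0},{"offset": [0.16,0.6,0.27],"roll": 0.25,"claw": 0},{"offset": [0.19,0.7,0.27],"roll": 0.27,"claw": 0},{"offset": [0.22,0.8,0.27],"roll": 0.27,"claw": 0},{"offset": [0.245,0.9,0.27],"roll": 0.27,"claw": 0}])

```text
t: 30.55
ee_pos: [0.4978, 0.0333, 0.121]
ee_rot: [-0.008, 1.0, 0.0, 0.0]
wrist_force: [0.5, -0.0, -0.9]
gripper_width: 0.0108
finger_force: 39.3
```

>>> arm_command(moves=[{"offset": [0,0.1,0],"roll": 0,"claw": 0},{"offset": [0,0.2,0],"roll": 0,"claw": 0},{"offset": [0,0.3,0],"roll": 0,"claw": 0},{"offset": [0,0.4,0],"roll": 0,"claw": 0},{"offset": [0,0.5,0],"roll": 0,"claw": 0},{"offset": [0,0.6,0],"roll": 0,"claw": 0},{"offset": [0,0.7,0],"roll": 0,"claw": 0},{"offset": [0,0.8,0],"roll": 0,"claw": 0},{"offset": [0,0.9,0],"roll": 0,"claw": 0},{"offset": [0,1,0],"roll": 0,"claw": 0}])

```text
t: 31.38
ee_pos: [0.4972, 0.2832, 0.1208]
ee_rot: [-0.008, 1.0, -0.0, -0.0]
wrist_force: [-0.3, 0.0, 0.2]
gripper_width: 0.0107
finger_force: 39.3
```

>>> arm_command(moves=[{"offset": [0,0.08,0],"roll": 0,"claw": 0},{"offset": [0,0.16,0],"roll": 0,"claw": 0},{"offset": [0,0.23,0],"roll": 0,"claw": 0},{"offset": [0,0.28,-0.04],"roll": 0,"claw": 0},{"offset": [0,0.3,-0.09],"roll": 0,"claw": 0},{"offset": [0,0.3,-0.14],"roll": 0,"claw": 0},{"offset": [0,0.3,-0.18],"roll": 0,"claw": 0},{"offset": [0,0.3,-0.2],"roll": 0,"claw": 0},{"offset": [0,0.3,-0.2],"roll": 0,"claw": 0},{"offset": [0,0.3,-0.2],"roll": 0,"claw": 0}])

```text
t: 32.22
ee_pos: [0.4976, 0.356, 0.0702]
ee_rot: [-0.008, 1.0, -0.001, -0.0]
wrist_force: [0.1, -0.3, -0.3]
gripper_width: 0.0105
finger_force: 39.3
```

```bash
python3 traychk.py t7; python3 - <<'E'
from h import *
p,d=shot('scene'); t=np.load('t7.npz')['p']
a=cv2.resize(p[130:250,340:500,::-1],(400,300),interpolation=cv2.INTER_CUBIC); b=cv2.resize(t[195:297,55:191,::-1],(400,300),interpolation=cv2.INTER_CUBIC)
cv2.imwrite('pics/s7.png',np.hstack([a,b]))
E
```

```text
[0.49759768 0.35596792 0.07022713] [-7.63966793e-03  9.99970569e-01 -5.74167558e-04 -4.09770156e-04] [-0.61738854  0.69424253 -0.14528666  1.9817378   0.20242811  0.480602
  0.67656007]
tray floor z 0.0657
piece z 0.0147 [0.445 0.354 0.011] [0.55  0.428 0.018]
```

View pics/s7.png

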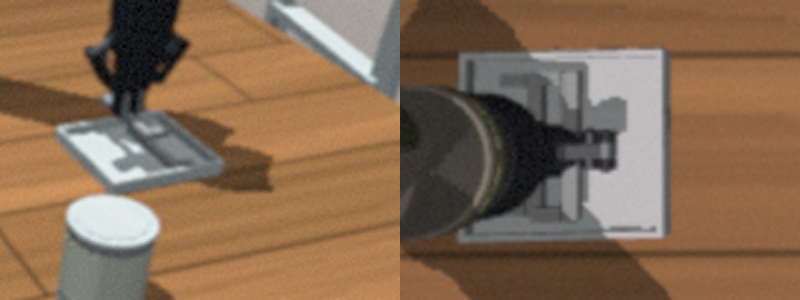

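Handle B is held level beside handle A, clear of it. I'll lower it and release.

>>> arm_command(moves=[{"offset": [0,0,-0.04],"roll": 0,"claw": 0},{"offset": [0,0,-0.08],"roll": 0,"claw": 0},{"offset": [0,0,-0.12],"roll": 0,"claw": 0},{"offset": [0,0,-0.15],"roll": 0,"claw": 0},{"offset": [0,0,-0.17],"roll": 0,"claw": 0},{"offset": [0,0,-0.185],"roll": 0,"claw": 0},{"offset": [0,0,-0.195],"roll": 0,"claw": 0},{"offset": [0,0,-0.202],"roll": 0,"claw": 0},{"offset": [0,0,-0.206],"roll": 0,"claw": 0},{"offset": [0,0,-0.207],"roll": 0,"claw": 0}])

```text
t: 33.15
ee_pos: [0.4976, 0.3572, 0.0191]
ee_rot: [-0.008, 1.0, 0.0, 0.0]
wrist_force: [-1.4, 0.4, 0.3]
gripper_width: 0.0105
finger_force: 39.3
```

>>> arm_command(moves=[{"offset": [0,0,-0.002],"roll": 0,"claw": 0},{"offset": [0,0,-0.004],"roll": 0,"claw": 0},{"offset": [0,0,-0.004],"roll": 0,"claw": 0},{"offset": [0,0,-0.004],"roll": 0,"claw": 0},{"offset": [0,0,-0.004],"roll": 0,"claw": 0},{"offset": [0,0,-0.004],"roll": 0,"claw": 0},{"offset": [0,0,-0.004],"roll": 0,"claw": 0},{"offset": [0,0,-0.004],"roll": 0,"claw": 0},{"offset": [0,0,-0.004],"roll": 0,"claw": 0},{"offset": [0,0,-0.004],"roll": 0,"claw": 0}])

```text
t: 33.98
ee_pos: [0.4977, 0.3572, 0.0188]
ee_rot: [-0.008, 1.0, 0.0, 0.0]
wrist_force: [-0.7, -0.2, 5.6]
gripper_width: 0.0105
finger_force: 39.9
```

>>> arm_command(moves=[{"offset": [0,0,0.002],"roll": 0,"claw": 0.12},{"offset": [0,0,0.002],"roll": 0,"claw": 0.2},{"offset": [0,0,0.002],"roll": 0,"claw": 0.28},{"offset": [0,0,0.002],"roll": 0,"claw": 0.32},{"offset": [0,0,0.002],"roll": 0,"claw": 0.32},{"offset": [0,0,0.002],"roll": 0,"claw": 0.32},{"offset": [0,0,0.03],"roll": 0,"claw": 0.32},{"offset": [0,0,0.08],"roll": 0,"claw": 0.32},{"offset": [0,0,0.16],"roll": 0,"claw": 0.32},{"offset": [0,0,0.25],"roll": 0,"claw": 0.32}])

```text
t: 34.82
ee_pos: [0.4971, 0.3569, 0.0815]
ee_rot: [-0.008, 1.0, -0.0, -0.0]
wrist_force: [1.4, 0.5, 0.3]
gripper_width: 0.0274
finger_force: 0.0
```

>>> arm_command(moves=[{"offset": [0,-0.05,0.06],"roll": 0,"claw": 0.5},{"offset": [-0.02,-0.15,0.12],"roll": 0,"claw": 0.6},{"offset": [-0.04,-0.25,0.16],"roll": 0.05,"claw": 0.6},{"offset": [-0.06,-0.35,0.16],"roll": 0.1,"claw": 0.6},{"offset": [-0.08,-0.45,0.16],"roll": 0.15,"claw": 0.6},{"offset": [-0.1,-0.55,0.16],"roll": 0.2,"claw": 0.6},{"offset": [-0.12,-0.65,0.16],"roll": 0.25,"claw": 0.6},{"offset": [-0.14,-0.75,0.16],"roll": 0.3,"claw": 0.6},{"offset": [-0.16,-0.85,0.16],"roll": 0.333,"claw": 0.6},{"offset": [-0.18,-0.92,0.16],"roll": 0.333,"claw": 0.6}])

```text
t: 35.65
ee_pos: [0.4522, 0.1247, 0.1216]
ee_rot: [-0.095, 0.995, -0.0, 0.0]
wrist_force: [0.8, -0.4, 0.4]
gripper_width: 0.0511
finger_force: 0.0
```

```bash
python3 traychk.py t8; python3 - <<'E'
from fit import *
p=np.load('t8.npz')['p']; M=masks(p)['dark']
for n,x in(('top',p),('scene',shot('scene')[0])):
    M=masks(x)['dark']
    x,e=fit(model(n),M,key(.004),(.445,-.003,.19)); print(n,x,np.degrees(x[2]),e)
cv2.imwrite('pics/k8.png',np.hstack([cv2.resize(p[230:305,250:350,::-1],(400,300)),cv2.resize(p[195:297,55:191,::-1],(400,300),interpolation=cv2.INTER_CUBIC)]))
E
```

```text
[0.45220435 0.12468959 0.12162145] [-9.50488934e-02  9.95472398e-01 -4.92086245e-04  4.13173183e-04] [-0.22227774  0.50659833 -0.23347651  2.27217989  0.30297573  0.39005863
  1.05248885]
tray floor z 0.0056
piece z 0.0147 [0.445 0.35  0.011] [0.55  0.429 0.019]
top [ 0.44431939 -0.0029797   0.20082373] 11.506351950568241 0.44058310441559323
scene [ 0.44696942 -0.00533241  0.14522855] 8.320983127213072 0.6226516759607674
```

View pics/k8.png

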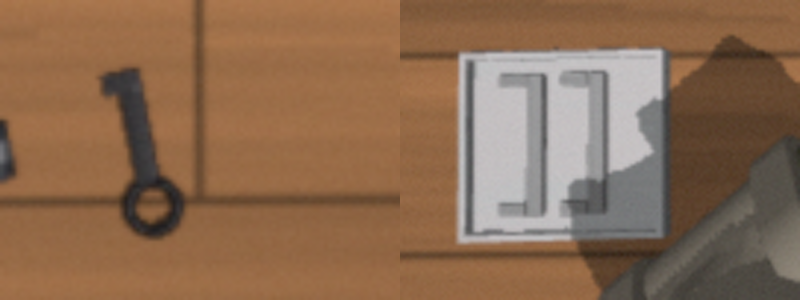

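Both handles lie flat and parallel in the tray (right panel, bars at x≈537 and 597). The key is untouched, with its shank axis near (140,140) in the left panel and a yaw of about 10.5°. Now I'll grasp the key.

>>> arm_command(moves=[{"offset": [-0.01,-0.1,0],"roll": 0,"claw": 0.6},{"offset": [-0.02,-0.2,0],"roll": 0,"claw": 0.6},{"offset": [-0.03,-0.3,-0.03],"roll": 0,"claw": 0.6},{"offset": [-0.032,-0.4,-0.07],"roll": 0,"claw": 0.6},{"offset": [-0.032,-0.47,-0.11],"roll": 0,"claw": 0.6},{"offset": [-0.032,-0.51,-0.15],"roll": 0,"claw": 0.6},{"offset": [-0.032,-0.522,-0.19],"roll": 0,"claw": 0.6},{"offset": [-0.032,-0.522,-0.22],"roll": 0,"claw": 0.6},{"offset": [-0.032,-0.522,-0.24],"roll": 0,"claw": 0.6},{"offset": [-0.032,-0.522,-0.24],"roll": 0,"claw": 0.6}], grip_force=25)

```text
t: 36.58
ee_pos: [0.4448, -0.0024, 0.0601]
ee_rot: [-0.096, 0.995, 0.0, -0.0]
wrist_force: [-0.0, 0.4, -0.2]
gripper_width: 0.0506
finger_force: 0.0
```

>>> arm_command(moves=[{"offset": [0,0,-0.04],"roll": 0,"claw": 0.6},{"offset": [0,0,-0.08],"roll": 0,"claw": 0.6},{"offset": [0,0,-0.12],"roll": 0,"claw": 0.6},{"offset": [0,0,-0.15],"roll": 0,"claw": 0.6},{"offset": [0,0,-0.175],"roll": 0,"claw": 0.6},{"offset": [0,0,-0.192],"roll": 0,"claw": 0.6},{"offset": [0,0,-0.192],"roll": 0,"claw": 0.5},{"offset": [0,0,-0.192],"roll": 0,"claw": 0.4},{"offset": [0,0,-0.192],"roll": 0,"claw": 0.3},{"offset": [0,0,-0.192],"roll": 0,"claw": 0.2}])

```text
t: 37.42
ee_pos: [0.4448, -0.0032, 0.013]
ee_rot: [-0.095, 0.995, -0.0, 0.0]
wrist_force: [-0.2, -0.1, 0.1]
gripper_width: 0.0174
finger_force: 0.0
```

>>> arm_command(moves=[{"offset": [0,0,0],"roll": 0,"claw": 0.1},{"offset": [0,0,0],"roll": 0,"claw": 0},{"offset": [0,0,0],"roll": 0,"claw": 0},{"offset": [0,0,0],"roll": 0,"claw": 0},{"offset": [0,0,0],"roll": 0,"claw": 0},{"offset": [0,0,0],"roll": 0,"claw": 0},{"offset": [0,0,0],"roll": 0,"claw": 0},{"offset": [0,0,0.04],"roll": 0,"claw": 0},{"offset": [0,0,0.1],"roll": 0,"claw": 0},{"offset": [0,0,0.16],"roll": 0,"claw": 0}])

```text
t: 38.25
ee_pos: [0.4439, -0.0032, 0.0531]
ee_rot: [-0.096, 0.995, -0.0, -0.001]
wrist_force: [0.4, -0.2, 0.5]
gripper_width: 0.0128
finger_force: 25.8
```

>>> arm_command(moves=[{"offset": [0,0,0.08],"roll": 0,"claw": 0},{"offset": [0,0,0.15],"roll": -0.1,"claw": 0},{"offset": [0.04,0,0.2],"roll": -0.2,"claw": 0},{"offset": [0.08,-0.01,0.25],"roll": -0.32,"claw": 0},{"offset": [0.12,-0.01,0.27],"roll": -0.44,"claw": 0},{"offset": [0.16,-0.02,0.27],"roll": -0.56,"claw": 0},{"offset": [0.2,-0.02,0.27],"roll": -0.68,"claw": 0},{"offset": [0.24,-0.02,0.27],"roll": -0.8,"claw": 0},{"offset": [0.28,-0.02,0.27],"roll": -0.9,"claw": 0},{"offset": [0.3,-0.02,0.27],"roll": -1,"claw": 0}])

```text
t: 39.08
ee_pos: [0.5205, -0.0082, 0.1203]
ee_rot: [0.167, 0.986, 0.0, 0.0]
wrist_force: [0.4, -0.0, -0.1]
gripper_width: 0.0129
finger_force: 25.8
```

>>> arm_command(moves=[{"offset": [0.03,0,0],"roll": -0.1,"claw": 0},{"offset": [0.06,0,0],"roll": -0.2,"claw": 0},{"offset": [0.09,0,0],"roll": -0.3,"claw": 0},{"offset": [0.12,-0.01,0],"roll": -0.4,"claw": 0},{"offset": [0.15,-0.01,0],"roll": -0.5,"claw": 0},{"offset": [0.18,-0.02,0],"roll": -0.6,"claw": 0},{"offset": [0.21,-0.02,0],"roll": -0.7,"claw": 0},{"offset": [0.24,-0.02,0],"roll": -0.8,"claw": 0},{"offset": [0.27,-0.02,0],"roll": -0.9,"claw": 0},{"offset": [0.3,-0.02,0],"roll": -1,"claw": 0}])

```text
t: 39.92
ee_pos: [0.5945, -0.0131, 0.1202]
ee_rot: [0.416, 0.909, 0.0, -0.0]
wrist_force: [-0.1, 0.7, 0.0]
gripper_width: 0.0126
finger_force: 25.8
```

>>> arm_command(moves=[{"offset": [0.03,0,0],"roll": -0.1,"claw": 0},{"offset": [0.06,0,0],"roll": -0.2,"claw": 0},{"offset": [0.09,0,0],"roll": -0.3,"claw": 0},{"offset": [0.12,-0.01,0],"roll": -0.4,"claw": 0},{"offset": [0.15,-0.01,0],"roll": -0.5,"claw": 0},{"offset": [0.18,-0.02,0],"roll": -0.6,"claw": 0},{"offset": [0.21,-0.02,0],"roll": -0.7,"claw": 0},{"offset": [0.24,-0.016,0],"roll": -0.8,"claw": 0},{"offset": [0.27,-0.016,0],"roll": -0.9,"claw": 0},{"offset": [0.288,-0.016,0],"roll": -1,"claw": 0}])

```text
t: 40.75
ee_pos: [0.667, -0.0169, 0.1202]
ee_rot: [0.637, 0.771, 0.0, -0.0]
wrist_force: [0.3, 0.2, 0.2]
gripper_width: 0.0132
finger_force: 25.8
```

>>> arm_command(moves=[{"offset": [0,0,0],"roll": -0.1,"claw": 0},{"offset": [0,0,0],"roll": -0.2,"claw": 0},{"offset": [0,0,0],"roll": -0.3,"claw": 0},{"offset": [0,0,0],"roll": -0.4,"claw": 0},{"offset": [0,0,-0.03],"roll": -0.43,"claw": 0},{"offset": [0,0,-0.07],"roll": -0.43,"claw": 0},{"offset": [0,0,-0.11],"roll": -0.43,"claw": 0},{"offset": [0,0,-0.14],"roll": -0.43,"claw": 0},{"offset": [0,0,-0.16],"roll": -0.43,"claw": 0},{"offset": [0,0,-0.16],"roll": -0.43,"claw": 0}])

```text
t: 41.58
ee_pos: [0.6656, -0.0174, 0.0782]
ee_rot: [0.719, 0.695, -0.001, -0.001]
wrist_force: [-0.2, 0.3, 0.8]
gripper_width: 0.013
finger_force: 25.8
```

```bash
python3 - <<'E'
from h import *
s=get_state();print(s['ee_pos'],s['ee_rot'],s['q'])
p,d=shot('scene'); t,_=shot('top')
a=cv2.resize(p[180:315,220:400,::-1],(400,300),interpolation=cv2.INTER_CUBIC); b=cv2.resize(t[90:210,210:370,::-1],(400,300),interpolation=cv2.INTER_CUBIC)
cv2.imwrite('pics/s9.png',np.hstack([a,b]))
E
```

```text
[ 0.66562598 -0.01743743  0.07816341] [ 0.71895858  0.69505167 -0.00092932 -0.00093159] [ 0.04517818  0.72828595 -0.16281985  1.84808751  0.19668276  0.58337848
 -0.27570306]
```

View pics/s9.png

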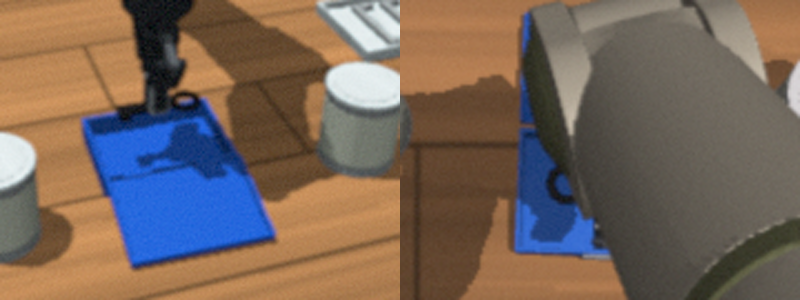

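The key is level over the base (top view loop at (562,183), inside the base's outline). I'll lower it.

>>> arm_command(moves=[{"offset": [0,0,-0.05],"roll": 0,"claw": 0},{"offset": [0,0,-0.1],"roll": 0,"claw": 0},{"offset": [0,0,-0.14],"roll": 0,"claw": 0},{"offset": [0,0,-0.18],"roll": 0,"claw": 0},{"offset": [0,0,-0.21],"roll": 0,"claw": 0},{"offset": [0,0,-0.23],"roll": 0,"claw": 0},{"offset": [0,0,-0.24],"roll": 0,"claw": 0},{"offset": [0,0,-0.246],"roll": 0,"claw": 0},{"offset": [0,0,-0.25],"roll": 0,"claw": 0},{"offset": [0,0,-0.25],"roll": 0,"claw": 0}])

```text
t: 42.52
ee_pos: [0.6667, -0.0174, 0.0177]
ee_rot: [0.719, 0.695, 0.0, 0.0]
wrist_force: [0.2, 0.2, 0.2]
gripper_width: 0.0128
finger_force: 25.8
```

>>> arm_command(moves=[{"offset": [0,0,-0.002],"roll": 0,"claw": 0},{"offset": [0,0,-0.004],"roll": 0,"claw": 0},{"offset": [0,0,-0.005],"roll": 0,"claw": 0},{"offset": [0,0,-0.005],"roll": 0,"claw": 0},{"offset": [0,0,-0.005],"roll": 0,"claw": 0},{"offset": [0,0,-0.005],"roll": 0,"claw": 0},{"offset": [0,0,-0.005],"roll": 0,"claw": 0},{"offset": [0,0,-0.005],"roll": 0,"claw": 0},{"offset": [0,0,-0.005],"roll": 0,"claw": 0},{"offset": [0,0,-0.005],"roll": 0,"claw": 0}])

```text
t: 43.35
ee_pos: [0.6668, -0.0174, 0.0172]
ee_rot: [0.719, 0.695, 0.0, 0.0]
wrist_force: [-0.5, 0.2, 4.9]
gripper_width: 0.0128
finger_force: 26.4
```

Contact is about 5 N. I'll release, lift, and back well away.

>>> arm_command(moves=[{"offset": [0,0,0.002],"roll": 0,"claw": 0.18},{"offset": [0,0,0.002],"roll": 0,"claw": 0.24},{"offset": [0,0,0.002],"roll": 0,"claw": 0.3},{"offset": [0,0,0.002],"roll": 0,"claw": 0.35},{"offset": [0,0,0.002],"roll": 0,"claw": 0.35},{"offset": [0,0,0.002],"roll": 0,"claw": 0.35},{"offset": [0,0,0.03],"roll": 0,"claw": 0.35},{"offset": [0,0,0.08],"roll": 0,"claw": 0.35},{"offset": [0,0,0.16],"roll": 0,"claw": 0.35},{"offset": [0,0,0.25],"roll": 0,"claw": 0.35}])

```text
t: 44.18
ee_pos: [0.6661, -0.0174, 0.0797]
ee_rot: [0.719, 0.695, -0.0, -0.0]
wrist_force: [0.7, 0.2, -0.0]
gripper_width: 0.0298
finger_force: 0.0
```

>>> arm_command(moves=[{"offset": [0,0,0.1],"roll": 0,"claw": 0.35},{"offset": [0,0,0.2],"roll": 0,"claw": 0.35},{"offset": [-0.04,0,0.3],"roll": 0,"claw": 0.35},{"offset": [-0.1,0.03,0.36],"roll": 0,"claw": 0.35},{"offset": [-0.17,0.08,0.4],"roll": 0,"claw": 0.35},{"offset": [-0.25,0.16,0.4],"roll": 0,"claw": 0.35},{"offset": [-0.34,0.26,0.4],"roll": 0,"claw": 0.35},{"offset": [-0.43,0.38,0.4],"roll": 0,"claw": 0.35},{"offset": [-0.5,0.5,0.4],"roll": 0,"claw": 0.35},{"offset": [-0.56,0.6,0.4],"roll": 0,"claw": 0.35}])

```text
t: 45.02
ee_pos: [0.5251, 0.1344, 0.1802]
ee_rot: [0.719, 0.695, 0.001, 0.0]
wrist_force: [-0.0, 0.8, 0.1]
gripper_width: 0.0304
finger_force: 0.0
```

>>> arm_command(moves=[{"offset": [-0.02,0.05,0],"roll": 0,"claw": 0.35},{"offset": [-0.03,0.1,0],"roll": 0,"claw": 0.35},{"offset": [-0.03,0.13,0],"roll": 0,"claw": 0.35},{"offset": [-0.03,0.15,0],"roll": 0,"claw": 0.35},{"offset": [-0.03,0.15,0],"roll": 0,"claw": 0.35},{"offset": [-0.03,0.15,0],"roll": 0,"claw": 0.35},{"offset": [-0.03,0.15,0],"roll": 0,"claw": 0.35},{"offset": [-0.03,0.15,0],"roll": 0,"claw": 0.35},{"offset": [-0.03,0.15,0],"roll": 0,"claw": 0.35},{"offset": [-0.03,0.15,0],"roll": 0,"claw": 0.35}])

```text
t: 45.85
ee_pos: [0.5192, 0.1696, 0.1787]
ee_rot: [0.719, 0.695, -0.0, 0.0]
wrist_force: [-0.4, 0.7, -0.2]
gripper_width: 0.0298
finger_force: 0.0
```

```bash
python3 bowlchk.py top10; python3 - <<'E'
from h import *
z=np.load('top10.npz'); w=cloud('top',z['d']); s=w[138:198,250:332]; p=z['p'][138:198,250:332].astype(int)
m=(p.max(-1)<70)&(abs(s[...,0]-.667)<.048)&(abs(s[...,1]+.015)<.068); print('key z',np.percentile(s[m][:,2],[10,50,90]).round(4),s[m].min(0).round(3),s[m].max(0).round(3))
cv2.imwrite('pics/final.png',cv2.resize(z['p'][80:290,60:510,::-1],None,fx=1.77,fy=1.77,interpolation=cv2.INTER_CUBIC))
E
```

```text
[0.51918773 0.16955858 0.17869938] [-0.28334703  0.47774393 -0.19057755  2.06248705  0.15186559  0.61439217
 -0.61270854]
in bowl 392 [ 0.50276984 -0.37498323  0.03360828] 0.036467081980911066
key z [0.0104 0.0121 0.0139] [ 0.652 -0.058  0.009] [0.682 0.032 0.018]
```

View pics/final.png

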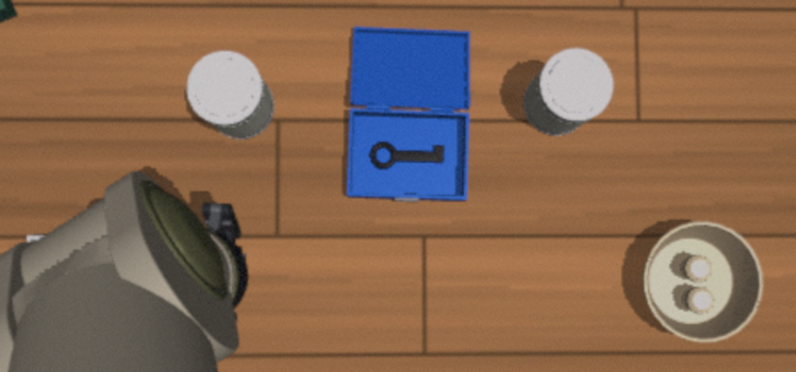

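The key lies flat in the base (picture ~(405,155), top at 12 mm), both knobs stand in the bowl, the tins haven't moved, and the handles were confirmed flat earlier. I'm handing in.

```bash
python3 -c "from cell import job_done; print(job_done())"
```

```text
the job is handed in; nothing more can be done
None
```

The job is handed in at about 46 s: both knobs stand in the bowl, both handles lie flat and side by side in the tray, the key lies flat in the case base, and the tins are where they stood.

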